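# Take the plate's length with the tape and lock it

## Robot

A 6-joint arm with a two-finger parallel gripper is mounted at the origin on a cart in front of the work surface, level with it; the furniture and walls round the work are solid. World frame = base frame: x ahead of the robot, y to its left, z up, the work surface at z = 0. Lengths are in m, angles in rad, forces in N, time in s.
With the tool pointing down it reaches from about 0.35 to 0.95 m from the base axis. Payload 17.4 kg.
Tool frame: the origin (TCP) lies midway between the tips of the shut fingers; the grasp point (between the pads) lies bot.grip_point_offset behind it (bot.grip_point_offset is the distance from the TCP to the grasp point, in m); z points along the fingers, y is the line along which they close (so a half turn about z gives the same grasp; the last joint's range is limited). The gripper opens to 93 mm and grips with 3 to 60 N. Pads are 15 mm wide; open, the fingers measure 128 mm over their backs; the gripper's body (75 mm by 188 mm) begins 65 mm behind the grasp point.
Start: joints at [-1.364, 0.116, 1.442, -0, 1.584, -0.038], TCP at [0.164, -0.655, 0.219] pointing down, gripper open.
Joint ranges: [-2.83, 2.83], [-0.83, 2.19], [0.07, 2.5], [-1.14, 4.28], [0.01, 3], [-2.97, 2.97]. Speed limits (rad/s): [1.89, 1.89, 2.22, 3.14, 3.14, 3.14].

## Interface

Orientations are given as a unit quaternion [w, x, y, z].
In Python, from plant import bot gives the robot as it stands.
- The arm moves only by the tool step_arm, never from a script. Its argument "targets" is a list of rows, each an object of numbers: "tx", "ty", "tz": the shift along the tool's x, y, z in cm; "rx", "ry", "rz": the turn, a rotation vector about the tool's x, y, z in degrees. In form: [{"tx": .., "ty": .., "tz": .., "rx": .., "ry": .., "rz": ..}, ...]. A call has exactly 5 rows; each row shifts and turns the commanded pose from where the row before left it, along the tool's axes as they then stand; what a row does not reach is not made up. A row lasts 1/10 s, in which the tool goes at most 50 mm and 8.59 degrees, less where a joint would pass 70% of its speed; a pose out of reach is approached as far as the arm can. A call with a gripper value outside its range is refused whole. "hand" is the opening, from 0 (shut) to 1 (fully open), set as the call begins (left out, the last holds). The fingers move at their own pace and stop on an object; "grip_force" is the grip in N (left out, the last holds). Time passes only in rows, so rows that do not move let the fingers close, or fill a call up. It gives the time, the measured TCP pose, the force, the opening and the grip force at its end, in the units of the state.
- bot.get_state(): the state, without advancing time (a new reading comes with each control period).
- bot.get_image(name): name is "side" or "top"; returns a dict with "img" (384x512x3 uint8, red, green, blue), "z_map" (384x512 float32, m along the optical axis (not along the pixel's ray), 0 where there is no reading), "intrinsics" (3x3 intrinsics, pixels), "rvec" (rotation vector, rad) and "tvec" (3), from world to camera coordinates, as OpenCV has them. Camera axes: x right, y down, z forward; pixel columns grow to the right and rows downward; lengths in m; the calibration is good to about 2 mm. A picture is of the moment at which its call begins.
- bot.sign_off(): hands the job in; it is judged then, once.
The state is a dict: "time": time; "joint_positions": joint angles; "qvel": joint speeds; "effort": joint torques, N m; "tcp_pos": TCP position; "orientation": TCP orientation; "wrist_force": force on the tool from outside, world axes, zero at the start; "wrist_torque": the same for the moment, N m; "grip_width": opening from 0.0 (shut) to 1.0 (fully open); "gripper_force": force on a finger pad.
Only numpy, scipy, OpenCV 4.12 (cv2) and the standard library are available. Lean on these libraries where they do the work, as an engineer would, in place of code of your own. Each camera call takes 0.05 s, during which the arm holds its last target. There are 200 camera calls.

## Task

Take the length of the steel plate with the pocket tape: catch the tape's hook over the plate's overhanging end, draw the case straight back along the plate against the spring, set it down on the board with its nose touching the plate's other end, then push the thumb lock fully down without forcing it and let go, so that the tape stays there, hooked and locked at the plate's length. Let go of the case only once its nose touches, so that the spring never snaps it in. The plate only lies there under its own weight, so do not bear down on it or drag or push it out of place, and leave the other things on the bench alone.

Things in the scene. Friction and masses are not known exactly. Their poses are not given: they have to be found in the camera images.
- tape: Pocket tape, black case 40 mm wide (x), 86 long (y), 63 high, 0.35 kg. Origin: centre of underside; blade comes out to +y. Grip its tall part (y -43 to +16 mm) from above across the flat sides, 40 mm apart; ahead of it is a low nose, top 30 up. Starts on the sketch pad, nose 3 to 8 mm past its edge, hook hanging over it: lift before moving sideways.
- nose: Rubber front of the case, 40 mm wide, 30 high. Point: lower edge of the tape's upright front face, middle: 43 mm ahead of the tape's origin, at the height of its underside. Axes as the tape's. The blade comes out of this face, its underside 8.5 mm above the case's underside.
- hook (a point): Steel hook on the blade's end, 19 mm wide, 2 thick, hanging 11.5 mm below the blade's underside (3 mm below the case's). Point: lower edge, middle, of its inner face (towards the case), which is in line with the nose's face when the blade is in. With the case standing on the plate the hook reaches 3 mm down over its end; with the case on the board, 11 mm.
- blade (a joint): How far the blade is out (m), from the nose's face to the hook's inner face, 0 to 0.2; at the start 0. A spring pulls it in with 2.4 N at 0, 3.0 N at 0.15; it runs freely unless locked.
- lock (a joint): Thumb lock: 0 up (blade free), 0.005 fully down. Moves straight down; about 11 N moves it, from about 3.5 mm on it bears on the blade and needs up to about 22 N to go fully home, where it stops hard. It stays down by itself (creeping back at most a few tenths of a mm) and holds the blade against the spring.
- lock_top (a point): Middle of the top of the thumb lock, a grey ribbed button on the nose, 20 mm (x) by 14 (y), 30.5 mm ahead of the tape's origin; when up its top is 38 mm above the case's underside and 8 above the nose's top. The tall part begins 14.5 mm behind its middle. Moves with the lock.
- plate: Bare steel plate 85 mm (x) by 8 thick, 0.8 kg, loose on the board; slides at about 4 to 5 N sideways. Length (y) 135 to 165, not known beforehand. Origin: on the underside, middle line, 75 mm from its +y end (left, seen from the robot), which stands 9 to 15 mm past the board's end over free air: the end to hook. The other end, 60 to 90 mm behind the origin, lies on the board.
- board: Mottled soldering board 172 mm (x) by 337 (y) by 19 thick, fixed on the bench. Origin: centre of underside. About 190 mm of it lie bare behind the plate (towards -y), level with the plate's underside, for the tape to stand on.
- pad: Sketch pad 210 mm (x) by 152 (y), top 11 mm above the bench, fixed. The tape stands on it at the start.
- tin: Round aluminium tin, 60 mm across, 22 high, loose; leave alone.
- cube: Brass-coloured dapping cube, 42 mm, loose; leave alone.
- spool: Wire spool, 46 mm across, 24 high, loose; leave alone.

How it is judged:
On the way, in this order (a step that is already met when the one before it is completed fails the run):
1. the hook is caught on the plate's overhanging end and the blade is drawn out at least 40 mm, unlocked (y of hook in the frame of plate between 0.073 and 0.077 m and z of hook in the frame of plate between -0.01 and 0.007 m and x of hook in the frame of plate between -0.035 and 0.035 m and value of joint blade above 0.04 m and value of joint lock below 0.002 m), for 0.1 s.
2. the case stands on the board, nose against the plate's other end, hook still caught, not yet locked (y of hook in the frame of plate between 0.073 and 0.077 m and z of hook in the frame of plate between -0.01 and 0.007 m and x of hook in the frame of plate between -0.035 and 0.035 m and contact force between nose and plate above 0.1 N and y of nose in the frame of plate between -0.093 and -0.057 m and z of nose in the frame of plate between -0.003 and 0.003 m and x of nose in the frame of plate between -0.035 and 0.035 m and angle between the y axis of tape and the y axis of plate, either way round below 0.08 rad and value of joint lock below 0.002 m), for 0.1 s.
3. the lock is pushed down (y of hook in the frame of plate between 0.073 and 0.077 m and z of hook in the frame of plate between -0.01 and 0.007 m and x of hook in the frame of plate between -0.035 and 0.035 m and contact force between nose and plate above 0.1 N and y of nose in the frame of plate between -0.093 and -0.057 m and z of nose in the frame of plate between -0.003 and 0.003 m and x of nose in the frame of plate between -0.035 and 0.035 m and value of joint lock above 0.0045 m), for 0.1 s.
At the end, for the whole second after the job is handed in: Hook over the overhanging end, its face within 2 mm of it; case upright on the board, its nose touching the other end (0.1 N or more), in line with the plate (0.08 rad, 35 mm off its middle line); lock at least 4.5 mm down; robot clear, all at rest (all of step 3 and angle between the y axis of tape and the y axis of plate, either way round below 0.08 rad and angle between tape's own z axis and vertical below 0.06 rad and linear speed of tape below 0.01 m/s and velocity of joint blade between -0.005 and 0.005 m/s).
It fails at once if the blade snaps back (runs in faster than 0.1 m/s) (velocity of joint blade below -0.1 m/s).
It fails at once if the plate is dragged or pushed more than 5 mm from where it lay (distance of plate from where it was at the start of the episode above 0.005 m).
It fails at once if the tape bears on the plate with more than 45 N (contact force between tape and plate above 45 N).
It fails at once if the tape is pressed down on the board with more than 60 N (contact force between tape and board above 60 N).
It fails at once if a bystander (tin, cube, spool) is moved more than 10 mm (distance of any of tin, cube, spool from where it was at the start of the episode above 0.01 m).
It also fails if it takes over 67 s, if anything falls off the work surface, if the arm or the gripper's body presses on something with over 40 N, if the wrist force passes 120 N, or if a joint passes its speed limit or range.

## Working session

There is one attempt and no reset: what is moved stays moved. The work goes in short steps, Python scripts to look and compute and a tool call to move; the robot and the scene stay as the last step left them, time stands still between calls to the robot, and variables do not carry over. Pictures are saved under pics/ and viewed, at most 10 in all, crops included, and the job is handed in when it is done.

Besides the shell and the picture viewer there is one more tool, called after "Request:" as name(argument=value, ...), one argument or row to a line, values as JSON. step_arm: Moves the arm, as the interface text tells. Its arguments: {"type":"object","properties":{"targets":{"type":"array"},"hand":{"type":"number"},"grip_force":{"type":"number"}},"required":["targets"]}

```bash
mkdir -p pics; ls; cat > h.py <<'E'
import numpy as np, cv2
from plant import bot
def get(n):
    d=bot.get_image(n); R=cv2.Rodrigues(np.array(d['rvec'],float))[0]; t=np.array(d['tvec'],float).reshape(3)
    K=np.array(d['intrinsics'],float); z=d['z_map']; v,u=np.mgrid[:z.shape[0],:z.shape[1]]
    pc=np.stack([(u-K[0,2])/K[0,0]*z,(v-K[1,2])/K[1,1]*z,z],-1)
    P=(pc-t)@R; P[z==0]=np.nan
    return d['img'],P,K,R,t
def save(n,im,s=1): cv2.imwrite('pics/'+n,cv2.resize(im[...,::-1],None,fx=s,fy=s,interpolation=cv2.INTER_CUBIC))
E
python3 - <<'E'
from h import *
print(bot.get_state(), bot.grip_point_offset)
a=[get(n) for n in('side','top')]
for x in a: print(x[2].tolist(),(-x[3].T@x[4]).round(3),x[3].round(2).tolist())
np.savez('s0.npz',si=a[0][0],sP=a[0][1],ti=a[1][0],tP=a[1][1])
save('side0.png',a[0][0],1.5);save('top0.png',a[1][0],1.5)
E
```

```text
pics
{'time': 0.0, 'joint_positions': array([-1.36379610e+00,  1.16466316e-01,  1.44228119e+00, -1.05451020e-05,
        1.58399465e+00, -3.77908643e-02]), 'qvel': array([-2.75172420e-04, -7.68893272e-04,  1.12562062e-03,  1.25117101e-03,
       -4.87525998e-04,  6.02455701e-05]), 'effort': array([-1.38104657e-03, -7.21269679e+01, -6.22613168e+01,  7.78802228e-02,
        2.37807533e-02, -1.64445246e-04]), 'tcp_pos': array([ 0.16353946, -0.65467134,  0.21790856]), 'orientation': array([-5.72249007e-04,  9.92518856e-01,  1.22090091e-01, -5.38218488e-05]), 'wrist_force': array([-0.03472324,  0.59155301,  0.36534247]), 'wrist_torque': array([ 0.02645846, -0.01306136, -0.04179666]), 'gripper_force': 0.0, 'grip_width': 0.9985188989975861} 0.0188
[[398.6827160952834, 0.0, 258.81685872745174], [0.0, 398.6827160952834, 186.02308701575114], [0.0, 0.0, 1.0]] [ 0.53  -0.946  0.491] [[1.0, -0.0, 0.01], [0.01, -0.41, -0.91], [0.01, 0.91, -0.41]]
[[401.0889508984013, 0.0, 254.47371684820348], [0.0, 401.0889508984013, 188.94840307686698], [0.0, 0.0, 1.0]] [0.393 0.042 1.166] [[-0.0, -1.0, 0.01], [-0.99, -0.0, -0.11], [0.11, -0.01, -0.99]]
```

View pics/side0.png

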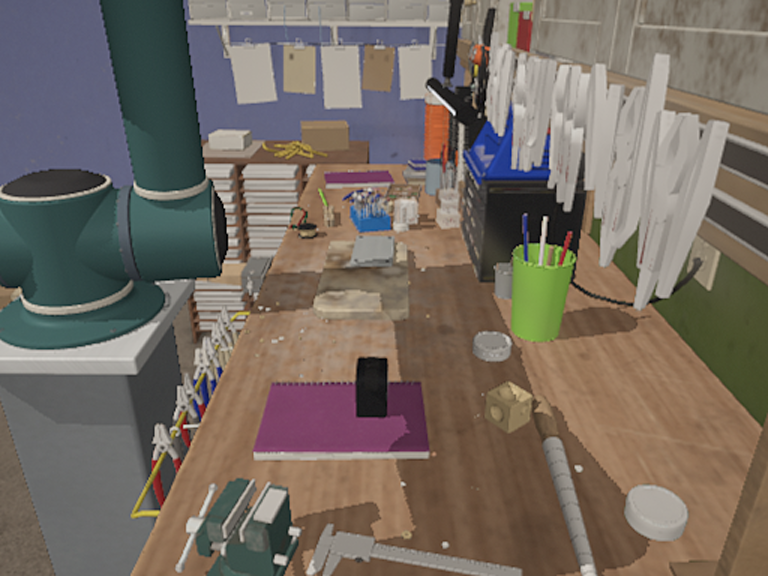

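View pics/top0.png

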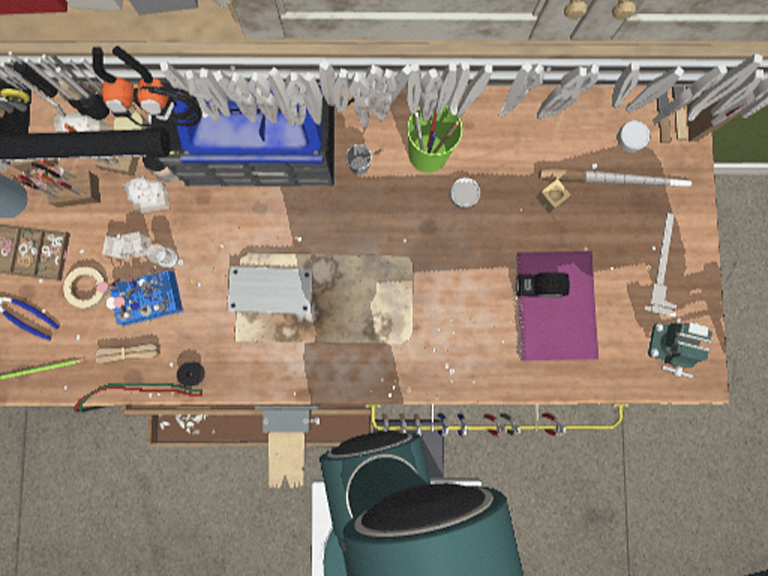

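The side view shows the tape on the pad at (372,387). The top view shows the tape at (545,285) with its nose pointing left, and the plate on the board at (270,290), its left end slightly past the board's end. Next I measure these from the depth map.

```bash
python3 - <<'E'
from h import *
d=np.load('s0.npz')
def rect(P,m,name,up=True):
    p=P[m&np.isfinite(P[...,2])]
    m2=np.zeros(m.shape,np.uint8);m2[m&np.isfinite(P[...,2])]=1
    n,l,s,c=cv2.connectedComponentsWithStats(m2); k=1+np.argmax(s[1:,4]); p=P[l==k]
    r=cv2.minAreaRect((p[:,:2]*1000).astype(np.float32)); b=cv2.boxPoints(r)
    print(name,len(p),'rect mm',np.round(r[0],1),np.round(r[1],1),round(r[2],2),'z',np.percentile(p[:,2],[5,50,95]).round(4)); print(b.round(1).tolist())
    return p
for n in('t','s'):
    P=d[n+'P'];x,y,z=np.moveaxis(P,-1,0)
    tb=(x>.25)&(x<.6)&(y>-.6)&(y<-.1)
    g=d[n+'i'].max(-1)
    rect(P,tb&(z>.06)&(z<.09),n+' tape tall')
    rect(P,tb&(z>.025)&(z<.09),n+' tape all')
    pb=(x>.2)&(x<.65)&(y>-.1)&(y<.5)
    rect(P,pb&(z>.0235)&(z<.032),n+' plate')
    rect(P,pb&(z>.013)&(z<.05),n+' board+plate')
    rect(P,tb&(z>.006)&(z<.016),n+' pad')
# fine crops
save('c1.png',np.hstack([d['ti'][165:220,140:290]]),5)
save('c2.png',d['ti'][160:245,335:405],7)
P=d['tP']
for v in(188,192): print([(u,(P[v,u]*1000).round(0).tolist()) for u in range(340,384,2)])
for v in(185,195,202): print([(u,(P[v,u]*1000).round(0).tolist()) for u in list(range(148,160))+list(range(200,214))])
E
```

```text
t tape tall 490 rect mm [ 405.1 -534.7] [62.2 71.6] 77.81 z [0.0621 0.0834 0.0888]
[[363.5, -557.5], [433.6000061035156, -572.7000122070312], [446.70001220703125, -511.8999938964844], [376.70001220703125, -496.79998779296875]]
t tape all 795 rect mm [ 399.5 -530.9] [ 73.5 104.5] 79.49 z [0.0355 0.0745 0.0882]
[[341.3999938964844, -557.5], [444.20001220703125, -576.5999755859375], [457.6000061035156, -504.29998779296875], [354.79998779296875, -485.20001220703125]]
t plate 1572 rect mm [507.  237.7] [160.6  89.9] 87.73 z [0.0245 0.0277 0.0308]
[[458.8999938964844, 159.1999969482422], [548.7000122070312, 155.6999969482422], [555.0, 316.1000061035156], [465.20001220703125, 319.70001220703125]]
t board+plate 7030 rect mm [495.3 143.5] [349. 171.] 89.13 z [0.0162 0.0203 0.0294]
[[407.1000061035156, -29.700000762939453], [578.0999755859375, -32.29999923706055], [583.4000244140625, 316.70001220703125], [412.3999938964844, 319.29998779296875]]
t pad 2953 rect mm [ 482.1 -311.7] [212.4 156. ] 1.51 z [0.0087 0.0124 0.0154]
[[373.8999938964844, -236.5], [378.0, -392.5], [590.2999877929688, -386.
[... 4038 characters left out ...]
0.0]), (150, [485.0, 328.0, 3.0]), (151, [484.0, 325.0, 3.0]), (152, [483.0, 316.0, 28.0]), (153, [483.0, 314.0, 26.0]), (154, [483.0, 311.0, 27.0]), (155, [483.0, 308.0, 26.0]), (156, [483.0, 305.0, 28.0]), (157, [483.0, 303.0, 25.0]), (158, [483.0, 300.0, 27.0]), (159, [483.0, 297.0, 28.0]), (200, [482.0, 180.0, 31.0]), (201, [483.0, 178.0, 26.0]), (202, [483.0, 175.0, 27.0]), (203, [482.0, 172.0, 30.0]), (204, [482.0, 169.0, 29.0]), (205, [482.0, 166.0, 31.0]), (206, [482.0, 164.0, 29.0]), (207, [483.0, 161.0, 26.0]), (208, [483.0, 159.0, 23.0]), (209, [483.0, 156.0, 18.0]), (210, [483.0, 153.0, 20.0]), (211, [483.0, 150.0, 21.0]), (212, [483.0, 148.0, 17.0]), (213, [483.0, 145.0, 18.0])]
```

View pics/c1.png

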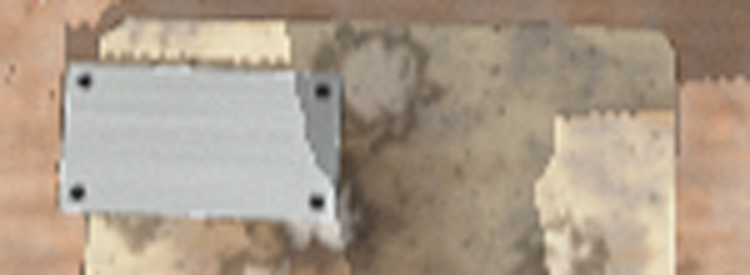

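View pics/c2.png

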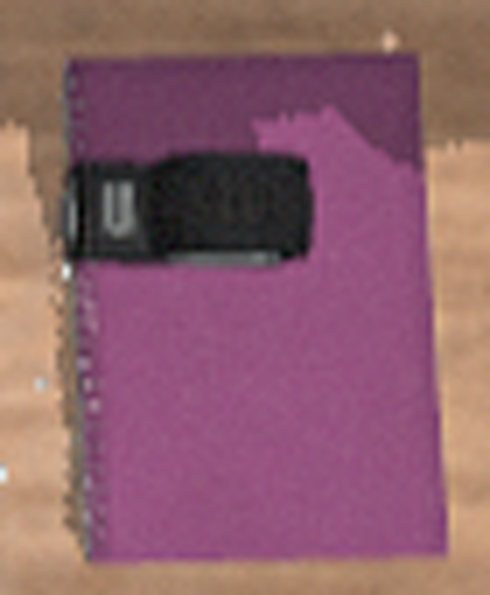

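The plate crop shows all four edges cleanly, with its left end about 10 mm past the board. The tape crop shows the nose pointing left at col ~68 and the button at (118,208). I now fit the tape and plate more exactly.

```bash
python3 - <<'E'
from h import *
d=np.load('s0.npz')
for n in('t','s'):
    P=d[n+'P'];x,y,z=np.moveaxis(P,-1,0)
    b=(x>.46)&(x<.57)&(y>-.36)&(y<-.215)
    for nm,m in(('tall',b&(z>.06)&(z<.09)),('topface',b&(z>.068)&(z<.085)),('all',b&(z>.025)&(z<.09)),('nose',b&(z>.035)&(z<.048)&(y>-.258))):
        p=P[m]; r=cv2.minAreaRect((p[:,:2]*1000).astype(np.float32))
        e=np.percentile(p,[2,98],axis=0)*1000
        print(n,nm,len(p),np.round(r[0],1),np.round(r[1],1),round(r[2],1),'x',e[:,0].round(1),'y',e[:,1].round(1),'z',e[:,2].round(1))
    # side edges: per-column mid x along y
    m=b&(z>.03)
    for lo in np.arange(-.33,-.23,.012):
        q=P[m&(y>lo)&(y<lo+.012)]
        if len(q)>4: print(round(lo+.006,3),(np.array([q[:,0].min(),q[:,0].max()])*1000).round(1),end=' ')
    print()
    # plate subpixel: edges by median over rows
    m=(x>.45)&(x<.57)&(y>.1)&(y<.35)&(z>.0225)&(z<.035)
    for lo in np.arange(.47,.54,.014):
        q=P[m&(x>lo)&(x<lo+.014)]; print('px',round(lo+.007,3),(np.array([q[:,1].min(),q[:,1].max()])*1000).round(1),end=' ')
    for lo in np.arange(.17,.31,.02):
        q=P[m&(y>lo)&(y<lo+.02)]; print('py',round(lo+.01,3),(np.array([q[:,0].min(),q[:,0].max()])*1000).round(1),end=' ')
    print()
E
```

```text
t tall 311 [ 517.5 -290.5] [59.5 39.8] 89.6 x [497.9 536.9] y [-315.6 -261.4] z [62.4 78.8]
t topface 279 [ 517.5 -288.8] [53.5 39.8] 89.6 x [497.9 536.9] y [-314.5 -264.4] z [68.7 78.8]
t all 513 [ 517.4 -276.5] [87.6 40.9] 89.1 x [497.  536.9] y [-314.7 -233.8] z [30.7 78.3]
t nose 99 [ 518.3 -245.2] [24.5 40.1] 89.1 x [498.2 535.6] y [-256.5 -233.7] z [36.  46.9]
-0.324 [510.2 524.3] -0.312 [496.7 537.3] -0.3 [496.6 536.8] -0.288 [496.7 536.9] -0.276 [496.9 537. ] -0.264 [497.9 537.6] -0.252 [498.  535.6] -0.24 [498.6 538.4] -0.228 [498.9 532.8] 
px 0.477 [101.4 317.2] px 0.491 [107.2 317. ] px 0.505 [104.5 317.8] px 0.519 [107.4 316. ] px 0.533 [101.9 315.2] px 0.547 [101.9 316. ] py 0.18 [451.5 569.2] py 0.2 [457.2 566.4] py 0.22 [457.1 569.4] py 0.24 [451.5 569.3] py 0.26 [462.9 566.5] py 0.28 [454.4 569.2] py 0.3 [471.1 569.1] 
s tall 402 [ 514.3 -295.1] [38.6 54.2] 0.1 x [495.9 533.6] y [-320.  -272.7] z [60.4 74.6]
s topface 294 [ 514.3 -292.6] [49.1 38.6] 90.0 x [495.8 533.6] y [-315.2 -271.8] z [68.3 74.7]
s all 725 [ 515.1 -282.8] [79.9 39.6] 88.4 x [495.9 533.7] y [-321.6 -274. ] z [26.5 74.4]
s nose 1 [ 535.9 -243.4] [0. 0.] 0.0 x [535.9 535.9] y [-243.4 -243.4] z [35.8 35.8]
-0.324 [495.7 533.9] -0.312 [495.7 533.9] -0.3 [495.3 533.6] -0.288 [495.  533.6] -0.276 [496.2 533.6] 
px 0.477 [158.3 314.2] px 0.491 [155.7 311.3] px 0.505 [158.1 314.3] px 0.519 [156.7 313.8] px 0.533 [155.9 311.6] px 0.547 [158.1 314.8] py 0.18 [463.5 546.4] py 0.2 [462.6 546.5] py 0.22 [464.6 546.7] py 0.24 [463.8 546.9] py 0.26 [466.1 547.1] py 0.28 [465.6 550.6] py 0.3 [467.6 550.7]
```

Request:
step_arm(
  targets=[
    {"rz": -8.5},
    {"rz": -8.5},
    {"rz": -8.5},
    {"rz": -8.5},
    {"rz": -8.5},
  ],
  hand=1,
)

```text
invalid input
```

Request:
step_arm(
  targets=[
    {"rz": -8.5},
    {"rz": -8.5},
    {"rz": -8.5},
    {"rz": -8},
    {},
  ],
)

```text
invalid input
```

Request:
step_arm(
  targets=[
    {"tx": 0, "ty": 0, "tz": 0, "rx": 0, "ry": 0, "rz": -7.5},
    {"tx": 0, "ty": 0, "tz": 0, "rx": 0, "ry": 0, "rz": -7.5},
    {"tx": 0, "ty": 0, "tz": 0, "rx": 0, "ry": 0, "rz": -7.5},
    {"tx": 0, "ty": 0, "tz": 0, "rx": 0, "ry": 0, "rz": -7.5},
    {"tx": 0, "ty": 0, "tz": 0, "rx": 0, "ry": 0, "rz": -7.5},
  ],
  hand=1,
)

```text
time: 0.6
tcp_pos: [0.1636, -0.6548, 0.2182]
orientation: [-0.0, 0.899, 0.437, 0.0]
wrist_force: [-0.1, 0.5, 0.0]
grip_width: 1.002
gripper_force: 0.0
```

Request:
step_arm(
  targets=[
    {"tx": 0, "ty": 0, "tz": 0, "rx": 0, "ry": 0, "rz": -7.5},
    {"tx": 0, "ty": 0, "tz": 0, "rx": 0, "ry": 0, "rz": -7.5},
    {"tx": 0, "ty": 0, "tz": 0, "rx": 0, "ry": 0, "rz": -7.5},
    {"tx": 0, "ty": 0, "tz": 0, "rx": 0, "ry": 0, "rz": -7.5},
    {"tx": 0, "ty": 0, "tz": 0, "rx": 0, "ry": 0, "rz": -7.5},
  ],
)

```text
time: 1.1
tcp_pos: [0.1636, -0.6548, 0.2182]
orientation: [-0.0, 0.711, 0.703, 0.0]
wrist_force: [-0.2, -0.6, -0.0]
grip_width: 0.998
gripper_force: 0.0
```

Request:
step_arm(
  targets=[
    {"tx": 2.5, "ty": 2.3, "tz": 0, "rx": 0, "ry": 0, "rz": 0},
    {"tx": 2.5, "ty": 2.3, "tz": 0, "rx": 0, "ry": 0, "rz": 0},
    {"tx": 2.5, "ty": 2.3, "tz": 0, "rx": 0, "ry": 0, "rz": 0},
    {"tx": 2.5, "ty": 2.3, "tz": 0, "rx": 0, "ry": 0, "rz": 0},
    {"tx": 2.5, "ty": 2.3, "tz": 0, "rx": 0, "ry": 0, "rz": 0},
  ],
)

```text
time: 1.6
tcp_pos: [0.2814, -0.5307, 0.2183]
orientation: [-0.0, 0.713, 0.701, 0.0]
wrist_force: [0.5, 0.6, -0.1]
grip_width: 1.002
gripper_force: 0.0
```

Request:
step_arm(
  targets=[
    {"tx": 2.5, "ty": 2.3, "tz": 0, "rx": 0, "ry": 0, "rz": 0},
    {"tx": 2.5, "ty": 2.3, "tz": 0, "rx": 0, "ry": 0, "rz": 0},
    {"tx": 2.5, "ty": 2.3, "tz": 0, "rx": 0, "ry": 0, "rz": 0},
    {"tx": 2.5, "ty": 2.3, "tz": 0, "rx": 0, "ry": 0, "rz": 0},
    {"tx": 2.5, "ty": 2.3, "tz": 0, "rx": 0, "ry": 0, "rz": 0},
  ],
)

```text
time: 2.1
tcp_pos: [0.3985, -0.4076, 0.2184]
orientation: [-0.0, 0.713, 0.701, 0.0]
wrist_force: [0.0, -0.1, -1.1]
grip_width: 0.998
gripper_force: 0.0
```

Request:
step_arm(
  targets=[
    {"tx": 2.5, "ty": 2.3, "tz": 0, "rx": 0, "ry": 0, "rz": 0},
    {"tx": 2.5, "ty": 2.3, "tz": 0, "rx": 0, "ry": 0, "rz": 0},
    {"tx": 2.5, "ty": 2.3, "tz": 0, "rx": 0, "ry": 0, "rz": 0},
    {"tx": 2.5, "ty": 2.3, "tz": 0, "rx": 0, "ry": 0, "rz": 0},
    {"tx": 0, "ty": 0, "tz": 0, "rx": 0, "ry": 0, "rz": 0},
  ],
)

```text
time: 2.6
tcp_pos: [0.4933, -0.3079, 0.2182]
orientation: [-0.0, 0.712, 0.702, 0.0]
wrist_force: [-0.3, -1.2, -1.0]
grip_width: 0.999
gripper_force: 0.0
```

Request:
step_arm(
  targets=[
    {"tx": 1.83, "ty": 2.29, "tz": 0, "rx": 0, "ry": 0, "rz": 0},
    {"tx": 0, "ty": 0, "tz": 3, "rx": 0, "ry": 0, "rz": 0},
    {"tx": 0, "ty": 0, "tz": 3, "rx": 0, "ry": 0, "rz": 0},
    {"tx": 0, "ty": 0, "tz": 3, "rx": 0, "ry": 0, "rz": 0},
    {"tx": 0, "ty": 0, "tz": 0.5, "rx": 0, "ry": 0, "rz": 0},
  ],
)

```text
time: 3.1
tcp_pos: [0.5131, -0.292, 0.1198]
orientation: [-0.003, 0.713, 0.701, -0.001]
wrist_force: [-0.6, -0.1, 0.0]
grip_width: 0.999
gripper_force: 0.0
```

Request:
step_arm(
  targets=[
    {"tx": 0, "ty": 0, "tz": 2, "rx": 0, "ry": 0, "rz": 0},
    {"tx": 0, "ty": 0, "tz": 2.5, "rx": 0, "ry": 0, "rz": 0},
    {"tx": 0, "ty": 0, "tz": 2.5, "rx": 0, "ry": 0, "rz": 0},
    {"tx": 0, "ty": 0, "tz": 2, "rx": 0, "ry": 0, "rz": 0},
    {"tx": 0, "ty": 0, "tz": 0.7, "rx": 0, "ry": 0, "rz": 0},
  ],
)

```text
time: 3.6
tcp_pos: [0.5141, -0.2926, 0.0257]
orientation: [-0.001, 0.713, 0.701, -0.0]
wrist_force: [-0.4, 0.5, 0.7]
grip_width: 1.002
gripper_force: 0.0
```

```bash
python3 - <<'E'
from h import *
a=get('side');save('side1.png',a[0][200:310,170:330],5); s=bot.get_state(); print(s['tcp_pos'],s['wrist_force'],s['joint_positions'])
E
```

```text
[ 0.51416492 -0.29255169  0.02561126] [-0.7107494  -0.01282479 -1.47846834] [-5.60407013e-01  5.76706936e-02  1.82634439e+00 -2.79816750e-05
  1.25929006e+00 -5.43090422e-01]
```

View pics/side1.png

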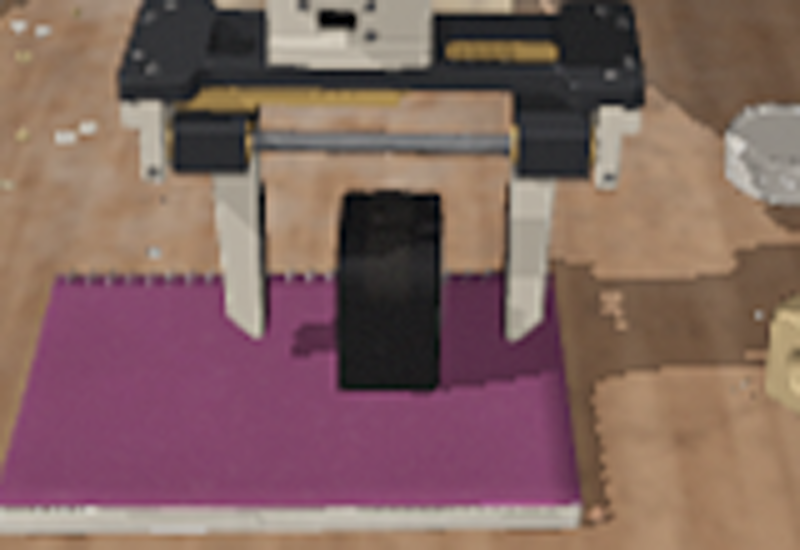

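The side crop shows the fingers straddling the tape, with tips at (262,335) and (508,335) and the case between cols 340 and 440, nearly centred. I close on it and lift.

Request:
step_arm(
  targets=[
    {"tx": 0, "ty": 0, "tz": 0, "rx": 0, "ry": 0, "rz": 0},
    {"tx": 0, "ty": 0, "tz": 0, "rx": 0, "ry": 0, "rz": 0},
    {"tx": 0, "ty": 0, "tz": 0, "rx": 0, "ry": 0, "rz": 0},
    {"tx": 0, "ty": 0, "tz": 0, "rx": 0, "ry": 0, "rz": 0},
    {"tx": 0, "ty": 0, "tz": 0, "rx": 0, "ry": 0, "rz": 0},
  ],
  hand=0.3,
  grip_force=30,
)

```text
time: 4.15
tcp_pos: [0.5148, -0.2926, 0.0271]
orientation: [0.0, 0.713, 0.701, 0.0]
wrist_force: [-0.5, -0.7, 0.3]
grip_width: 0.622
gripper_force: 0.0
```

Request:
step_arm(
  targets=[
    {"tx": 0, "ty": 0, "tz": 0, "rx": 0, "ry": 0, "rz": 0},
    {"tx": 0, "ty": 0, "tz": 0, "rx": 0, "ry": 0, "rz": 0},
    {"tx": 0, "ty": 0, "tz": 0, "rx": 0, "ry": 0, "rz": 0},
    {"tx": 0, "ty": 0, "tz": 0, "rx": 0, "ry": 0, "rz": 0},
    {"tx": 0, "ty": 0, "tz": 0, "rx": 0, "ry": 0, "rz": 0},
  ],
)

```text
time: 4.65
tcp_pos: [0.5148, -0.2925, 0.0267]
orientation: [0.0, 0.713, 0.701, 0.0]
wrist_force: [0.4, 0.2, 1.5]
grip_width: 0.429
gripper_force: 29.9
```

Request:
step_arm(
  targets=[
    {"tx": 0, "ty": 0, "tz": -0.5, "rx": 0, "ry": 0, "rz": 0},
    {"tx": 0, "ty": 0, "tz": -1.5, "rx": 0, "ry": 0, "rz": 0},
    {"tx": 0, "ty": 0, "tz": -2, "rx": 0, "ry": 0, "rz": 0},
    {"tx": 0, "ty": 0, "tz": -2, "rx": 0, "ry": 0, "rz": 0},
    {"tx": 0, "ty": 0, "tz": -1.3, "rx": 0, "ry": 0, "rz": 1.2},
  ],
)

```text
time: 5.15
tcp_pos: [0.515, -0.2928, 0.1022]
orientation: [0.001, 0.721, 0.693, 0.0]
wrist_force: [0.5, 0.2, -3.6]
grip_width: 0.426
gripper_force: 29.9
```

Request:
step_arm(
  targets=[
    {"tx": 1, "ty": 0, "tz": 0, "rx": 0, "ry": 0, "rz": 0},
    {"tx": 2, "ty": -0.15, "tz": 0, "rx": 0, "ry": 0, "rz": 0},
    {"tx": 2.6, "ty": -0.15, "tz": 0, "rx": 0, "ry": 0, "rz": 0},
    {"tx": 2.6, "ty": -0.15, "tz": 0, "rx": 0, "ry": 0, "rz": 0},
    {"tx": 2.6, "ty": -0.15, "tz": 0, "rx": 0, "ry": 0, "rz": 0},
  ],
)

```text
time: 5.65
tcp_pos: [0.5119, -0.1818, 0.0983]
orientation: [-0.001, 0.72, 0.694, -0.0]
wrist_force: [0.6, 0.5, -3.8]
grip_width: 0.431
gripper_force: 29.9
```

Request:
step_arm(
  targets=[
    {"tx": 2.6, "ty": -0.15, "tz": 0, "rx": 0, "ry": 0, "rz": 0},
    {"tx": 2.6, "ty": -0.15, "tz": 0, "rx": 0, "ry": 0, "rz": 0},
    {"tx": 2.6, "ty": -0.15, "tz": 0, "rx": 0, "ry": 0, "rz": 0},
    {"tx": 2.6, "ty": -0.15, "tz": 0, "rx": 0, "ry": 0, "rz": 0},
    {"tx": 2.6, "ty": -0.15, "tz": 0, "rx": 0, "ry": 0, "rz": 0},
  ],
)

```text
time: 6.15
tcp_pos: [0.509, -0.0517, 0.0983]
orientation: [-0.001, 0.72, 0.694, -0.0]
wrist_force: [0.5, 0.0, -3.5]
grip_width: 0.428
gripper_force: 29.9
```

Request:
step_arm(
  targets=[
    {"tx": 2.6, "ty": -0.15, "tz": 0, "rx": 0, "ry": 0, "rz": 0},
    {"tx": 2.6, "ty": -0.15, "tz": 0, "rx": 0, "ry": 0, "rz": 0},
    {"tx": 2.6, "ty": -0.15, "tz": 0, "rx": 0, "ry": 0, "rz": 0},
    {"tx": 2.6, "ty": -0.15, "tz": 0, "rx": 0, "ry": 0, "rz": 0},
    {"tx": 2.6, "ty": -0.15, "tz": 0, "rx": 0, "ry": 0, "rz": 0},
  ],
)

```text
time: 6.65
tcp_pos: [0.506, 0.0782, 0.0983]
orientation: [-0.001, 0.72, 0.694, -0.001]
wrist_force: [0.3, 0.3, -3.5]
grip_width: 0.427
gripper_force: 29.9
```

Request:
step_arm(
  targets=[
    {"tx": 2.6, "ty": -0.15, "tz": 0, "rx": 0, "ry": 0, "rz": 0},
    {"tx": 2.6, "ty": -0.15, "tz": 0, "rx": 0, "ry": 0, "rz": 0},
    {"tx": 2.6, "ty": -0.15, "tz": 0, "rx": 0, "ry": 0, "rz": 0},
    {"tx": 2, "ty": -0.15, "tz": 0, "rx": 0, "ry": 0, "rz": 0},
    {"tx": 1, "ty": 0, "tz": 0, "rx": 0, "ry": 0, "rz": 0},
  ],
)

```text
time: 7.15
tcp_pos: [0.5041, 0.1863, 0.0984]
orientation: [-0.001, 0.72, 0.694, -0.001]
wrist_force: [-0.7, -0.3, -3.4]
grip_width: 0.43
gripper_force: 29.9
```

Request:
step_arm(
  targets=[
    {"tx": 2, "ty": 0, "tz": 0, "rx": 0, "ry": 0, "rz": 0},
    {"tx": 2.5, "ty": -0.1, "tz": 0, "rx": 0, "ry": 0, "rz": 0},
    {"tx": 2, "ty": 0, "tz": 1, "rx": 0, "ry": 0, "rz": 0},
    {"tx": 1.4, "ty": 0, "tz": 1, "rx": 0, "ry": 0, "rz": 0},
    {"tx": 0, "ty": 0, "tz": 1, "rx": 0, "ry": 0, "rz": 0},
  ],
)

```text
time: 7.65
tcp_pos: [0.507, 0.2642, 0.0683]
orientation: [-0.0, 0.72, 0.694, -0.001]
wrist_force: [-0.3, 0.5, -2.5]
grip_width: 0.429
gripper_force: 29.9
```

Request:
step_arm(
  targets=[
    {"tx": 0, "ty": 0, "tz": 0, "rx": 0, "ry": 0, "rz": 0},
    {"tx": 0, "ty": 0, "tz": 0, "rx": 0, "ry": 0, "rz": 0},
    {"tx": 0, "ty": 0, "tz": 0, "rx": 0, "ry": 0, "rz": 0},
    {"tx": 0, "ty": 0, "tz": 0, "rx": 0, "ry": 0, "rz": 0},
    {"tx": 0, "ty": 0, "tz": 0, "rx": 0, "ry": 0, "rz": 0},
  ],
)

```text
time: 8.15
tcp_pos: [0.508, 0.2629, 0.0701]
orientation: [0.0, 0.721, 0.693, 0.0]
wrist_force: [0.4, -0.4, -2.8]
grip_width: 0.429
gripper_force: 29.9
```

```bash
python3 - <<'E'
from h import *
s=bot.get_state(); print(s['tcp_pos'],s['orientation'],s['wrist_force'])
a=get('top');save('top2.png',a[0][155:225,135:235],8); P=a[1]
b=get('side');save('side2.png',b[0][140:230,190:310],6)
for v in(186,190,194,198): print([(u,(P[v,u]*1000).round(0).tolist()) for u in range(146,164)])
E
```

```text
[0.50799112 0.26294908 0.07011086] [1.16241752e-04 7.20547503e-01 6.93405488e-01 3.33315761e-04] [ 0.36237346 -0.44708423 -2.7634862 ]
[(146, [483.0, 237.0, 407.0]), (147, [483.0, 236.0, 406.0]), (148, [483.0, 234.0, 406.0]), (149, [483.0, 232.0, 406.0]), (150, [483.0, 230.0, 406.0]), (151, [484.0, 229.0, 403.0]), (152, [483.0, 226.0, 406.0]), (153, [483.0, 225.0, 403.0]), (154, [484.0, 223.0, 403.0]), (155, [484.0, 222.0, 401.0]), (156, [484.0, 220.0, 401.0]), (157, [484.0, 218.0, 401.0]), (158, [484.0, 217.0, 398.0]), (159, [484.0, 215.0, 397.0]), (160, [484.0, 213.0, 398.0]), (161, [484.0, 211.0, 396.0]), (162, [485.0, 210.0, 393.0]), (163, [485.0, 208.0, 393.0])]
[(146, [476.0, 239.0, 401.0]), (147, [476.0, 236.0, 402.0]), (148, [476.0, 235.0, 400.0]), (149, [476.0, 234.0, 398.0]), (150, [476.0, 231.0, 399.0]), (151, [476.0, 230.0, 398.0]), (152, [477.0, 229.0, 393.0]), (153, [477.0, 227.0, 393.0]), (154, [477.0, 225.0, 394.0]), (155, [477.0, 224.0, 392.0]), (156, [477.0, 223.0, 388.0]), (157, [478.0, 221.0, 387.0]), (158, [478.0, 219.0, 387.0]), (159, [478.0, 217.0, 387.0]), (16
[... 498 characters left out ...]
 328.0]), (159, [476.0, 231.0, 325.0]), (160, [476.0, 229.0, 321.0]), (161, [478.0, 231.0, 303.0]), (162, [479.0, 230.0, 297.0]), (163, [479.0, 229.0, 293.0])]
[(146, [463.0, 245.0, 375.0]), (147, [464.0, 244.0, 369.0]), (148, [467.0, 253.0, 327.0]), (149, [467.0, 252.0, 325.0]), (150, [467.0, 249.0, 326.0]), (151, [467.0, 246.0, 329.0]), (152, [468.0, 245.0, 324.0]), (153, [467.0, 242.0, 328.0]), (154, [468.0, 241.0, 324.0]), (155, [468.0, 240.0, 319.0]), (156, [470.0, 243.0, 296.0]), (157, [470.0, 242.0, 294.0]), (158, [471.0, 240.0, 290.0]), (159, [471.0, 238.0, 290.0]), (160, [471.0, 238.0, 281.0]), (161, [472.0, 237.0, 278.0]), (162, [475.0, 241.0, 245.0]), (163, [474.0, 239.0, 246.0])]
```

View pics/top2.png

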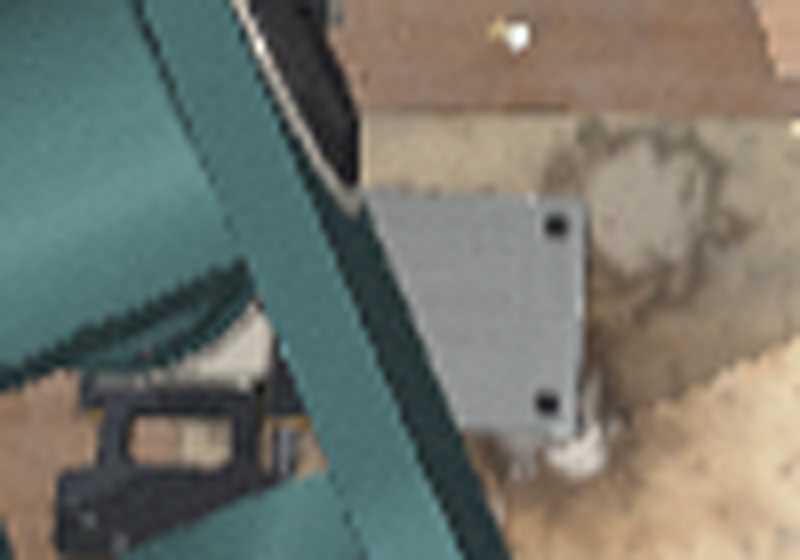

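The top view has the plate's right end visible, at col ~585, but the arm hides the hook. I feel for it by force instead, moving 4 mm further out first.

Request:
step_arm(
  targets=[
    {"tx": 0.4, "ty": 0, "tz": 0.5, "rx": 0, "ry": 0, "rz": 0},
    {"tx": 0, "ty": 0, "tz": 1, "rx": 0, "ry": 0, "rz": 0},
    {"tx": 0, "ty": 0, "tz": 0.8, "rx": 0, "ry": 0, "rz": 0},
    {"tx": 0, "ty": 0, "tz": 0, "rx": 0, "ry": 0, "rz": 0},
    {"tx": 0, "ty": 0, "tz": 0, "rx": 0, "ry": 0, "rz": 0},
  ],
)

```text
time: 8.75
tcp_pos: [0.5078, 0.2671, 0.0462]
orientation: [-0.0, 0.72, 0.694, -0.0]
wrist_force: [0.1, 0.7, -3.2]
grip_width: 0.427
gripper_force: 29.9
```

Request:
step_arm(
  targets=[
    {"tx": 0, "ty": 0, "tz": 0.05, "rx": 0, "ry": 0, "rz": 0},
    {"tx": 0, "ty": 0, "tz": 0.05, "rx": 0, "ry": 0, "rz": 0},
    {"tx": 0, "ty": 0, "tz": 0.05, "rx": 0, "ry": 0, "rz": 0},
    {"tx": 0, "ty": 0, "tz": 0, "rx": 0, "ry": 0, "rz": 0},
    {"tx": 0, "ty": 0, "tz": 0, "rx": 0, "ry": 0, "rz": 0},
  ],
)

```text
time: 9.25
tcp_pos: [0.508, 0.2672, 0.0453]
orientation: [0.0, 0.72, 0.694, 0.0]
wrist_force: [-0.9, 0.4, -3.6]
grip_width: 0.43
gripper_force: 29.9
```

Request:
step_arm(
  targets=[
    {"tx": 0, "ty": 0, "tz": 0.05, "rx": 0, "ry": 0, "rz": 0},
    {"tx": 0, "ty": 0, "tz": 0.05, "rx": 0, "ry": 0, "rz": 0},
    {"tx": 0, "ty": 0, "tz": 0, "rx": 0, "ry": 0, "rz": 0},
    {"tx": 0, "ty": 0, "tz": 0, "rx": 0, "ry": 0, "rz": 0},
    {"tx": 0, "ty": 0, "tz": 0, "rx": 0, "ry": 0, "rz": 0},
  ],
)

```text
time: 9.75
tcp_pos: [0.5079, 0.2672, 0.0442]
orientation: [0.0, 0.72, 0.694, 0.0]
wrist_force: [-1.1, -0.8, -3.8]
grip_width: 0.43
gripper_force: 29.9
```

Request:
step_arm(
  targets=[
    {"tx": 0, "ty": 0, "tz": 0.04, "rx": 0, "ry": 0, "rz": 0},
    {"tx": 0, "ty": 0, "tz": 0, "rx": 0, "ry": 0, "rz": 0},
    {"tx": 0, "ty": 0, "tz": 0, "rx": 0, "ry": 0, "rz": 0},
    {"tx": 0, "ty": 0, "tz": 0, "rx": 0, "ry": 0, "rz": 0},
    {"tx": 0, "ty": 0, "tz": 0, "rx": 0, "ry": 0, "rz": 0},
  ],
)

```text
time: 10.25
tcp_pos: [0.5079, 0.2672, 0.0438]
orientation: [0.0, 0.72, 0.694, 0.0]
wrist_force: [-0.2, 0.5, -3.3]
grip_width: 0.426
gripper_force: 29.9
```

Request:
step_arm(
  targets=[
    {"tx": 0, "ty": 0, "tz": 0.03, "rx": 0, "ry": 0, "rz": 0},
    {"tx": 0, "ty": 0, "tz": 0, "rx": 0, "ry": 0, "rz": 0},
    {"tx": 0, "ty": 0, "tz": 0, "rx": 0, "ry": 0, "rz": 0},
    {"tx": 0, "ty": 0, "tz": 0, "rx": 0, "ry": 0, "rz": 0},
    {"tx": 0, "ty": 0, "tz": 0, "rx": 0, "ry": 0, "rz": 0},
  ],
)

```text
time: 10.75
tcp_pos: [0.5079, 0.2671, 0.0435]
orientation: [-0.0, 0.72, 0.694, 0.0]
wrist_force: [-0.6, 0.7, -3.4]
grip_width: 0.43
gripper_force: 29.9
```

Request:
step_arm(
  targets=[
    {"tx": 0, "ty": 0, "tz": 0.03, "rx": 0, "ry": 0, "rz": 0},
    {"tx": 0, "ty": 0, "tz": 0, "rx": 0, "ry": 0, "rz": 0},
    {"tx": 0, "ty": 0, "tz": 0, "rx": 0, "ry": 0, "rz": 0},
    {"tx": 0, "ty": 0, "tz": 0, "rx": 0, "ry": 0, "rz": 0},
    {"tx": 0, "ty": 0, "tz": 0, "rx": 0, "ry": 0, "rz": 0},
  ],
)

```text
time: 11.25
tcp_pos: [0.5079, 0.2671, 0.0432]
orientation: [0.0, 0.72, 0.694, -0.0]
wrist_force: [-0.2, -1.2, -2.8]
grip_width: 0.425
gripper_force: 29.9
```

Request:
step_arm(
  targets=[
    {"tx": 0, "ty": 0, "tz": 0.03, "rx": 0, "ry": 0, "rz": 0},
    {"tx": 0, "ty": 0, "tz": 0, "rx": 0, "ry": 0, "rz": 0},
    {"tx": 0, "ty": 0, "tz": 0, "rx": 0, "ry": 0, "rz": 0},
    {"tx": 0, "ty": 0, "tz": 0, "rx": 0, "ry": 0, "rz": 0},
    {"tx": 0, "ty": 0, "tz": 0, "rx": 0, "ry": 0, "rz": 0},
  ],
)

```text
time: 11.75
tcp_pos: [0.5079, 0.2671, 0.0428]
orientation: [-0.0, 0.72, 0.694, -0.0]
wrist_force: [-0.1, -0.5, -3.5]
grip_width: 0.43
gripper_force: 29.9
```

Request:
step_arm(
  targets=[
    {"tx": 0, "ty": 0, "tz": 0.03, "rx": 0, "ry": 0, "rz": 0},
    {"tx": 0, "ty": 0, "tz": 0, "rx": 0, "ry": 0, "rz": 0},
    {"tx": 0, "ty": 0, "tz": 0, "rx": 0, "ry": 0, "rz": 0},
    {"tx": 0, "ty": 0, "tz": 0, "rx": 0, "ry": 0, "rz": 0},
    {"tx": 0, "ty": 0, "tz": 0, "rx": 0, "ry": 0, "rz": 0},
  ],
)

```text
time: 12.25
tcp_pos: [0.508, 0.2672, 0.0428]
orientation: [0.0, 0.72, 0.694, 0.0]
wrist_force: [-2.4, -1.0, 3.8]
grip_width: 0.43
gripper_force: 29.9
```

Request:
step_arm(
  targets=[
    {"tx": 0, "ty": 0, "tz": 0.03, "rx": 0, "ry": 0, "rz": 0},
    {"tx": 0, "ty": 0, "tz": 0, "rx": 0, "ry": 0, "rz": 0},
    {"tx": 0, "ty": 0, "tz": 0, "rx": 0, "ry": 0, "rz": 0},
    {"tx": 0, "ty": 0, "tz": 0, "rx": 0, "ry": 0, "rz": 0},
    {"tx": 0, "ty": 0, "tz": 0, "rx": 0, "ry": 0, "rz": 0},
  ],
)

```text
time: 12.75
tcp_pos: [0.508, 0.2672, 0.0428]
orientation: [0.0, 0.72, 0.694, 0.0]
wrist_force: [-4.1, -2.7, 7.4]
grip_width: 0.428
gripper_force: 29.9
```

Request:
step_arm(
  targets=[
    {"tx": 0, "ty": 0, "tz": -0.05, "rx": 0, "ry": 0, "rz": 0},
    {"tx": 0, "ty": 0, "tz": -0.05, "rx": 0, "ry": 0, "rz": 0},
    {"tx": 0, "ty": 0, "tz": 0, "rx": 0, "ry": 0, "rz": 0},
    {"tx": 0, "ty": 0, "tz": 0, "rx": 0, "ry": 0, "rz": 0},
    {"tx": 0, "ty": 0, "tz": 0, "rx": 0, "ry": 0, "rz": 0},
  ],
)

```text
time: 13.25
tcp_pos: [0.5079, 0.2671, 0.043]
orientation: [-0.0, 0.72, 0.694, -0.0]
wrist_force: [-0.3, -0.3, -1.9]
grip_width: 0.428
gripper_force: 29.9
```

Request:
step_arm(
  targets=[
    {"tx": -0.1, "ty": 0, "tz": 0, "rx": 0, "ry": 0, "rz": 0},
    {"tx": -0.15, "ty": 0, "tz": 0, "rx": 0, "ry": 0, "rz": 0},
    {"tx": -0.15, "ty": 0, "tz": 0, "rx": 0, "ry": 0, "rz": 0},
    {"tx": -0.1, "ty": 0, "tz": 0, "rx": 0, "ry": 0, "rz": 0},
    {"tx": 0, "ty": 0, "tz": 0, "rx": 0, "ry": 0, "rz": 0},
  ],
)

```text
time: 13.75
tcp_pos: [0.5078, 0.262, 0.0433]
orientation: [0.0, 0.72, 0.693, -0.0]
wrist_force: [-0.4, -0.7, -3.3]
grip_width: 0.427
gripper_force: 29.9
```

Request:
step_arm(
  targets=[
    {"tx": -0.1, "ty": 0, "tz": 0, "rx": 0, "ry": 0, "rz": 0},
    {"tx": -0.15, "ty": 0, "tz": 0, "rx": 0, "ry": 0, "rz": 0},
    {"tx": -0.15, "ty": 0, "tz": 0, "rx": 0, "ry": 0, "rz": 0},
    {"tx": -0.1, "ty": 0, "tz": 0, "rx": 0, "ry": 0, "rz": 0},
    {"tx": 0, "ty": 0, "tz": 0, "rx": 0, "ry": 0, "rz": 0},
  ],
)

```text
time: 14.25
tcp_pos: [0.5075, 0.2572, 0.0432]
orientation: [-0.0, 0.72, 0.694, 0.0]
wrist_force: [-0.1, 3.0, -3.7]
grip_width: 0.427
gripper_force: 29.9
```

Request:
step_arm(
  targets=[
    {"tx": -0.1, "ty": 0, "tz": 0, "rx": 0, "ry": 0, "rz": 0},
    {"tx": -0.15, "ty": 0, "tz": 0, "rx": 0, "ry": 0, "rz": 0},
    {"tx": -0.15, "ty": 0, "tz": 0, "rx": 0, "ry": 0, "rz": 0},
    {"tx": -0.1, "ty": 0, "tz": 0, "rx": 0, "ry": 0, "rz": 0},
    {"tx": 0, "ty": 0, "tz": 0, "rx": 0, "ry": 0, "rz": 0},
  ],
)

```text
time: 14.75
tcp_pos: [0.5073, 0.252, 0.0432]
orientation: [-0.0, 0.72, 0.694, -0.0]
wrist_force: [-0.3, 2.7, -4.4]
grip_width: 0.428
gripper_force: 29.9
```

Request:
step_arm(
  targets=[
    {"tx": -0.3, "ty": 0, "tz": 0, "rx": 0, "ry": 0, "rz": 0},
    {"tx": -0.6, "ty": 0, "tz": 0, "rx": 0, "ry": 0, "rz": 0},
    {"tx": -0.8, "ty": 0, "tz": 0, "rx": 0, "ry": 0, "rz": 0},
    {"tx": -0.8, "ty": 0, "tz": 0, "rx": 0, "ry": 0, "rz": 0},
    {"tx": -0.8, "ty": 0, "tz": 0, "rx": 0, "ry": 0, "rz": 0},
  ],
)

```text
time: 15.25
tcp_pos: [0.506, 0.2183, 0.0433]
orientation: [-0.0, 0.72, 0.693, -0.0]
wrist_force: [0.1, 1.9, -3.1]
grip_width: 0.429
gripper_force: 29.9
```

Request:
step_arm(
  targets=[
    {"tx": -0.8, "ty": 0, "tz": 0, "rx": 0, "ry": 0, "rz": 0},
    {"tx": -0.8, "ty": 0, "tz": 0, "rx": 0, "ry": 0, "rz": 0},
    {"tx": -0.8, "ty": 0, "tz": 0, "rx": 0, "ry": 0, "rz": 0},
    {"tx": -0.8, "ty": 0, "tz": 0, "rx": 0, "ry": 0, "rz": 0},
    {"tx": -0.8, "ty": 0, "tz": 0, "rx": 0, "ry": 0, "rz": 0},
  ],
)

```text
time: 15.75
tcp_pos: [0.5045, 0.1785, 0.0433]
orientation: [-0.0, 0.72, 0.694, 0.0]
wrist_force: [-2.3, 3.9, -3.3]
grip_width: 0.428
gripper_force: 29.9
```

Request:
step_arm(
  targets=[
    {"tx": -0.8, "ty": 0, "tz": 0, "rx": 0, "ry": 0, "rz": 0},
    {"tx": -0.8, "ty": 0, "tz": 0, "rx": 0, "ry": 0, "rz": 0},
    {"tx": -0.8, "ty": 0, "tz": 0, "rx": 0, "ry": 0, "rz": 0},
    {"tx": -0.8, "ty": 0, "tz": 0, "rx": 0, "ry": 0, "rz": 0},
    {"tx": -0.8, "ty": 0, "tz": 0, "rx": 0, "ry": 0, "rz": 0},
  ],
)

```text
time: 16.25
tcp_pos: [0.503, 0.1386, 0.0432]
orientation: [-0.0, 0.72, 0.694, -0.0]
wrist_force: [-1.0, 3.3, -3.7]
grip_width: 0.431
gripper_force: 29.9
```

Request:
step_arm(
  targets=[
    {"tx": -0.8, "ty": 0, "tz": 0, "rx": 0, "ry": 0, "rz": 0},
    {"tx": -0.8, "ty": 0, "tz": 0, "rx": 0, "ry": 0, "rz": 0},
    {"tx": -0.8, "ty": 0, "tz": 0, "rx": 0, "ry": 0, "rz": 0},
    {"tx": -0.8, "ty": 0, "tz": 0, "rx": 0, "ry": 0, "rz": 0},
    {"tx": -0.7, "ty": 0, "tz": 0, "rx": 0, "ry": 0, "rz": 0},
  ],
)

```text
time: 16.75
tcp_pos: [0.5015, 0.0996, 0.0432]
orientation: [-0.0, 0.72, 0.694, -0.0]
wrist_force: [-1.9, 3.5, -2.8]
grip_width: 0.428
gripper_force: 29.9
```

Request:
step_arm(
  targets=[
    {"tx": -0.6, "ty": 0, "tz": 0, "rx": 0, "ry": 0, "rz": 0},
    {"tx": -0.4, "ty": 0, "tz": 0, "rx": 0, "ry": 0, "rz": 0},
    {"tx": -0.2, "ty": 0, "tz": 0, "rx": 0, "ry": 0, "rz": 0},
    {"tx": 0, "ty": 0, "tz": 0, "rx": 0, "ry": 0, "rz": 0},
    {"tx": 0, "ty": 0, "tz": 0, "rx": 0, "ry": 0, "rz": 0},
  ],
)

```text
time: 17.25
tcp_pos: [0.5012, 0.0884, 0.0433]
orientation: [-0.0, 0.72, 0.694, 0.0]
wrist_force: [-1.4, 3.5, -2.9]
grip_width: 0.423
gripper_force: 29.9
```

```bash
python3 - <<'E'
from h import *
s=bot.get_state(); print(s['tcp_pos'],s['orientation'],s['wrist_force'])
a=get('top');save('top3.png',a[0][155:235,135:265],6); P=a[1]
b=get('side');x,y,z=np.moveaxis(b[1],-1,0)
m=(x>.455)&(x<.56)&(y>.12)&(y<.35)&(z>.022)&(z<.034)
p=b[1][m]; print(len(p),np.percentile(p[:,1],[1,99]))
E
```

```text
[0.5011588  0.08841366 0.04326781] [-1.56757915e-06  7.20378887e-01  6.93580749e-01  5.38685666e-05] [-1.38891206  3.5325501  -2.94670853]
109 [0.15755229 0.31177138]
```

View pics/top3.png

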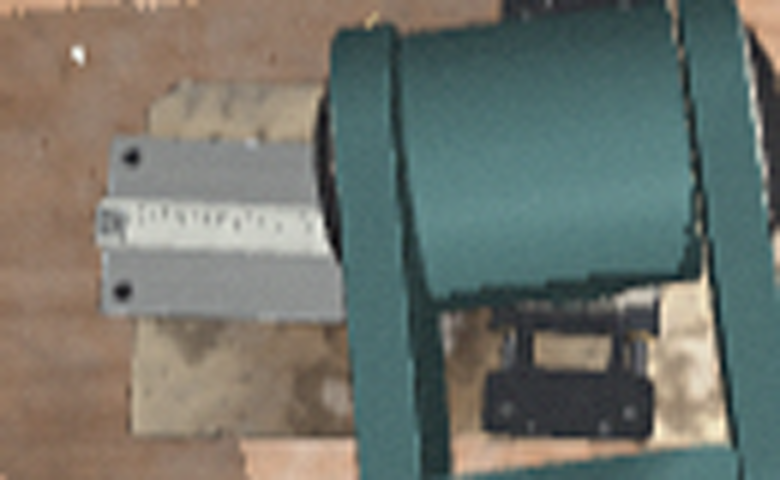

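The top view shows the blade lying along the plate with the hook over its left end (col ~100), and the case behind the plate. I lower the case to the board.

Request:
step_arm(
  targets=[
    {"tx": 0, "ty": 0, "tz": 0.2, "rx": 0, "ry": 0, "rz": 0},
    {"tx": 0, "ty": 0, "tz": 0.3, "rx": 0, "ry": 0, "rz": 0},
    {"tx": 0, "ty": 0, "tz": 0.2, "rx": 0, "ry": 0, "rz": 0},
    {"tx": 0, "ty": 0, "tz": 0, "rx": 0, "ry": 0, "rz": 0},
    {"tx": 0, "ty": 0, "tz": 0, "rx": 0, "ry": 0, "rz": 0},
  ],
)

```text
time: 17.85
tcp_pos: [0.5011, 0.0882, 0.0361]
orientation: [-0.0, 0.72, 0.694, -0.0]
wrist_force: [-0.2, 3.7, -3.5]
grip_width: 0.429
gripper_force: 29.9
```

Request:
step_arm(
  targets=[
    {"tx": 0, "ty": 0, "tz": 0.05, "rx": 0, "ry": 0, "rz": 0},
    {"tx": 0, "ty": 0, "tz": 0, "rx": 0, "ry": 0, "rz": 0},
    {"tx": 0, "ty": 0, "tz": 0, "rx": 0, "ry": 0, "rz": 0},
    {"tx": 0, "ty": 0, "tz": 0, "rx": 0, "ry": 0, "rz": 0},
    {"tx": 0, "ty": 0, "tz": 0, "rx": 0, "ry": 0, "rz": 0},
  ],
)

```text
time: 18.35
tcp_pos: [0.5012, 0.0883, 0.0358]
orientation: [0.0, 0.72, 0.694, 0.0]
wrist_force: [0.2, 3.3, -2.0]
grip_width: 0.427
gripper_force: 29.9
```

Request:
step_arm(
  targets=[
    {"tx": 0, "ty": 0, "tz": 0.04, "rx": 0, "ry": 0, "rz": 0},
    {"tx": 0, "ty": 0, "tz": 0, "rx": 0, "ry": 0, "rz": 0},
    {"tx": 0, "ty": 0, "tz": 0, "rx": 0, "ry": 0, "rz": 0},
    {"tx": 0, "ty": 0, "tz": 0, "rx": 0, "ry": 0, "rz": 0},
    {"tx": 0, "ty": 0, "tz": 0, "rx": 0, "ry": 0, "rz": 0},
  ],
)

```text
time: 18.85
tcp_pos: [0.5011, 0.0883, 0.0354]
orientation: [0.0, 0.72, 0.694, 0.0]
wrist_force: [0.9, 2.5, -1.8]
grip_width: 0.429
gripper_force: 29.9
```

Request:
step_arm(
  targets=[
    {"tx": 0, "ty": 0, "tz": 0.03, "rx": 0, "ry": 0, "rz": 0},
    {"tx": 0, "ty": 0, "tz": 0, "rx": 0, "ry": 0, "rz": 0},
    {"tx": 0, "ty": 0, "tz": 0, "rx": 0, "ry": 0, "rz": 0},
    {"tx": 0, "ty": 0, "tz": 0, "rx": 0, "ry": 0, "rz": 0},
    {"tx": 0, "ty": 0, "tz": 0, "rx": 0, "ry": 0, "rz": 0},
  ],
)

```text
time: 19.35
tcp_pos: [0.5011, 0.0883, 0.0351]
orientation: [-0.0, 0.72, 0.694, 0.0]
wrist_force: [0.1, 2.2, -1.7]
grip_width: 0.427
gripper_force: 29.9
```

Request:
step_arm(
  targets=[
    {"tx": 0, "ty": 0, "tz": 0.03, "rx": 0, "ry": 0, "rz": 0},
    {"tx": 0, "ty": 0, "tz": 0, "rx": 0, "ry": 0, "rz": 0},
    {"tx": 0, "ty": 0, "tz": 0, "rx": 0, "ry": 0, "rz": 0},
    {"tx": 0, "ty": 0, "tz": 0, "rx": 0, "ry": 0, "rz": 0},
    {"tx": 0, "ty": 0, "tz": 0, "rx": 0, "ry": 0, "rz": 0},
  ],
)

```text
time: 19.85
tcp_pos: [0.5012, 0.0883, 0.0348]
orientation: [0.0, 0.72, 0.694, 0.0]
wrist_force: [0.1, 3.9, 0.2]
grip_width: 0.434
gripper_force: 29.9
```

Request:
step_arm(
  targets=[
    {"tx": 0.15, "ty": 0, "tz": 0, "rx": 0, "ry": 0, "rz": 0},
    {"tx": 0.2, "ty": 0, "tz": 0, "rx": 0, "ry": 0, "rz": 0},
    {"tx": 0.2, "ty": 0, "tz": 0, "rx": 0, "ry": 0, "rz": 0},
    {"tx": 0.15, "ty": 0, "tz": 0, "rx": 0, "ry": 0, "rz": 0},
    {"tx": 0, "ty": 0, "tz": 0, "rx": 0, "ry": 0, "rz": 0},
  ],
)

```text
time: 20.35
tcp_pos: [0.5015, 0.0956, 0.0348]
orientation: [-0.0, 0.72, 0.694, 0.0]
wrist_force: [0.4, 5.8, 0.5]
grip_width: 0.43
gripper_force: 29.9
```

Request:
step_arm(
  targets=[
    {"tx": 0.05, "ty": 0, "tz": 0, "rx": 0, "ry": 0, "rz": 0},
    {"tx": 0.05, "ty": 0, "tz": 0, "rx": 0, "ry": 0, "rz": 0},
    {"tx": 0.05, "ty": 0, "tz": 0, "rx": 0, "ry": 0, "rz": 0},
    {"tx": 0, "ty": 0, "tz": 0, "rx": 0, "ry": 0, "rz": 0},
    {"tx": 0, "ty": 0, "tz": 0, "rx": 0, "ry": 0, "rz": 0},
  ],
)

```text
time: 20.85
tcp_pos: [0.5015, 0.0968, 0.0348]
orientation: [-0.0, 0.72, 0.694, 0.0]
wrist_force: [0.4, 2.9, 0.8]
grip_width: 0.43
gripper_force: 29.9
```

Request:
step_arm(
  targets=[
    {"tx": 0.05, "ty": 0, "tz": 0, "rx": 0, "ry": 0, "rz": 0},
    {"tx": 0.05, "ty": 0, "tz": 0, "rx": 0, "ry": 0, "rz": 0},
    {"tx": 0, "ty": 0, "tz": 0, "rx": 0, "ry": 0, "rz": 0},
    {"tx": 0, "ty": 0, "tz": 0, "rx": 0, "ry": 0, "rz": 0},
    {"tx": 0, "ty": 0, "tz": 0, "rx": 0, "ry": 0, "rz": 0},
  ],
)

```text
time: 21.35
tcp_pos: [0.5015, 0.0978, 0.0348]
orientation: [0.0, 0.72, 0.694, 0.0]
wrist_force: [0.6, 1.7, 1.9]
grip_width: 0.43
gripper_force: 29.9
```

Request:
step_arm(
  targets=[
    {"tx": 0.05, "ty": 0, "tz": 0, "rx": 0, "ry": 0, "rz": 0},
    {"tx": 0.05, "ty": 0, "tz": 0, "rx": 0, "ry": 0, "rz": 0},
    {"tx": 0, "ty": 0, "tz": 0, "rx": 0, "ry": 0, "rz": 0},
    {"tx": 0, "ty": 0, "tz": 0, "rx": 0, "ry": 0, "rz": 0},
    {"tx": 0, "ty": 0, "tz": 0, "rx": 0, "ry": 0, "rz": 0},
  ],
)

```text
time: 21.85
tcp_pos: [0.5016, 0.0988, 0.0348]
orientation: [0.0, 0.72, 0.694, 0.0]
wrist_force: [0.8, 1.6, 2.4]
grip_width: 0.433
gripper_force: 29.9
```

Request:
step_arm(
  targets=[
    {"tx": 0.05, "ty": 0, "tz": 0, "rx": 0, "ry": 0, "rz": 0},
    {"tx": 0.05, "ty": 0, "tz": 0, "rx": 0, "ry": 0, "rz": 0},
    {"tx": 0, "ty": 0, "tz": 0, "rx": 0, "ry": 0, "rz": 0},
    {"tx": 0, "ty": 0, "tz": 0, "rx": 0, "ry": 0, "rz": 0},
    {"tx": 0, "ty": 0, "tz": 0, "rx": 0, "ry": 0, "rz": 0},
  ],
)

```text
time: 22.35
tcp_pos: [0.5016, 0.0998, 0.0348]
orientation: [0.0, 0.72, 0.694, 0.0]
wrist_force: [0.1, 1.3, 3.7]
grip_width: 0.43
gripper_force: 29.9
```

Request:
step_arm(
  targets=[
    {"tx": 0, "ty": 0, "tz": -0.02, "rx": 0, "ry": 0, "rz": 0},
    {"tx": 0.05, "ty": 0, "tz": 0, "rx": 0, "ry": 0, "rz": 0},
    {"tx": 0.05, "ty": 0, "tz": 0, "rx": 0, "ry": 0, "rz": 0},
    {"tx": 0, "ty": 0, "tz": 0, "rx": 0, "ry": 0, "rz": 0},
    {"tx": 0, "ty": 0, "tz": 0, "rx": 0, "ry": 0, "rz": 0},
  ],
)

```text
time: 22.85
tcp_pos: [0.5015, 0.1009, 0.0348]
orientation: [-0.0, 0.72, 0.694, -0.0]
wrist_force: [0.2, 3.0, 0.7]
grip_width: 0.427
gripper_force: 30.0
```

Request:
step_arm(
  targets=[
    {"tx": 0.05, "ty": 0, "tz": 0, "rx": 0, "ry": 0, "rz": 0},
    {"tx": 0.05, "ty": 0, "tz": 0, "rx": 0, "ry": 0, "rz": 0},
    {"tx": 0, "ty": 0, "tz": 0, "rx": 0, "ry": 0, "rz": 0},
    {"tx": 0, "ty": 0, "tz": 0, "rx": 0, "ry": 0, "rz": 0},
    {"tx": 0, "ty": 0, "tz": 0, "rx": 0, "ry": 0, "rz": 0},
  ],
)

```text
time: 23.35
tcp_pos: [0.5015, 0.1016, 0.0348]
orientation: [0.0, 0.72, 0.694, -0.0]
wrist_force: [0.6, -1.2, -1.4]
grip_width: 0.431
gripper_force: 29.9
```

Request:
step_arm(
  targets=[
    {"tx": 0.03, "ty": 0, "tz": 0, "rx": 0, "ry": 0, "rz": 0},
    {"tx": 0, "ty": 0, "tz": 0, "rx": 0, "ry": 0, "rz": 0},
    {"tx": 0, "ty": 0, "tz": 0, "rx": 0, "ry": 0, "rz": 0},
    {"tx": 0, "ty": 0, "tz": 0, "rx": 0, "ry": 0, "rz": 0},
    {"tx": 0, "ty": 0, "tz": 0, "rx": 0, "ry": 0, "rz": 0},
  ],
)

```text
time: 23.85
tcp_pos: [0.5016, 0.1017, 0.0349]
orientation: [0.0, 0.72, 0.694, -0.0]
wrist_force: [0.4, -5.7, -1.7]
grip_width: 0.428
gripper_force: 29.9
```

```bash
python3 - <<'E'
from h import *
for i in range(3):
    b=get('side'); s=bot.get_state(); print(s['tcp_pos'].round(5),s['wrist_force'].round(2))
E
```

```text
[0.50159 0.10174 0.03488] [ 0.39 -5.83 -1.88]
[0.50161 0.10173 0.0349 ] [-0.5  -5.31 -0.63]
[0.50157 0.10174 0.03489] [-0.55 -4.28 -1.37]
```

Request:
step_arm(
  targets=[
    {"tx": -0.02, "ty": 0, "tz": 0, "rx": 0, "ry": 0, "rz": 0},
    {"tx": 0, "ty": 0, "tz": 0.01, "rx": 0, "ry": 0, "rz": 0},
    {"tx": 0, "ty": 0, "tz": 0, "rx": 0, "ry": 0, "rz": 0},
    {"tx": 0, "ty": 0, "tz": 0, "rx": 0, "ry": 0, "rz": 0},
    {"tx": 0, "ty": 0, "tz": 0, "rx": 0, "ry": 0, "rz": 0},
  ],
)

```text
time: 24.5
tcp_pos: [0.5016, 0.1017, 0.0349]
orientation: [0.0, 0.72, 0.694, -0.0]
wrist_force: [-0.5, -5.4, -0.2]
grip_width: 0.428
gripper_force: 29.9
```

Request:
step_arm(
  targets=[
    {"tx": 0, "ty": 0, "tz": 0, "rx": 0, "ry": 0, "rz": 0},
    {"tx": 0, "ty": 0, "tz": 0, "rx": 0, "ry": 0, "rz": 0},
    {"tx": 0, "ty": 0, "tz": 0, "rx": 0, "ry": 0, "rz": 0},
    {"tx": 0, "ty": 0, "tz": 0, "rx": 0, "ry": 0, "rz": 0},
    {"tx": 0, "ty": 0, "tz": 0, "rx": 0, "ry": 0, "rz": 0},
  ],
  hand=0.75,
)

```text
time: 25.0
tcp_pos: [0.5017, 0.102, 0.0349]
orientation: [-0.0, 0.72, 0.694, 0.0]
wrist_force: [0.2, -0.4, -0.1]
grip_width: 0.744
gripper_force: 0.0
```

```bash
python3 - <<'E'
from h import *
s=bot.get_state(); print(s['tcp_pos'].round(5),s['wrist_force'].round(2),s['grip_width'])
b=get('side');x,y,z=np.moveaxis(b[1],-1,0)
save('side3.png',b[0][130:220,190:310],6)
E
```

```text
[0.50167 0.10197 0.0349 ] [ 0.21 -0.44 -0.08] 0.7439112606686443
```

View pics/side3.png

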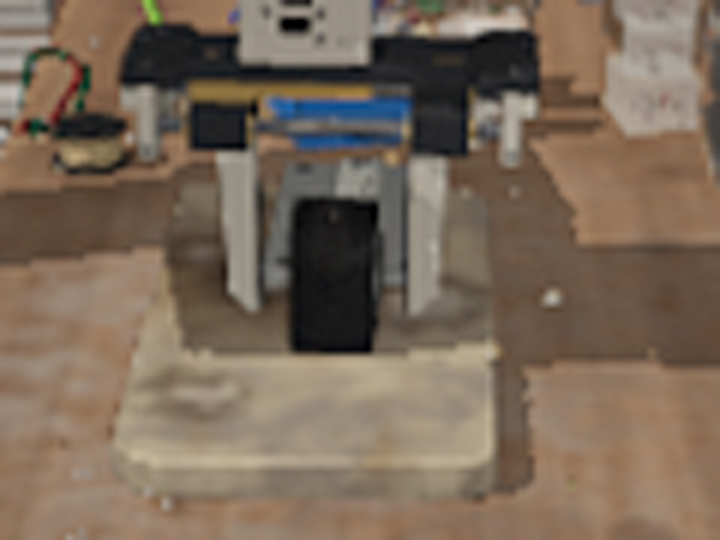

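The side view shows the tape upright on the board behind the plate, with the open fingers clear on both sides. Next I rise, shut the fingers and go over the button.

Request:
step_arm(
  targets=[
    {"tx": 0, "ty": 0, "tz": -0.5, "rx": 0, "ry": 0, "rz": 0},
    {"tx": 0, "ty": 0, "tz": -2, "rx": 0, "ry": 0, "rz": 0},
    {"tx": 0, "ty": 0, "tz": -2, "rx": 0, "ry": 0, "rz": 0},
    {"tx": 0, "ty": 0, "tz": -2, "rx": 0, "ry": 0, "rz": 0},
    {"tx": 0, "ty": 0, "tz": -1, "rx": 0, "ry": 0, "rz": 0},
  ],
)

```text
time: 25.55
tcp_pos: [0.5022, 0.102, 0.112]
orientation: [0.001, 0.72, 0.694, 0.001]
wrist_force: [-0.0, 0.7, -1.1]
grip_width: 0.755
gripper_force: 0.0
```

Request:
step_arm(
  targets=[
    {"tx": 0.5, "ty": 0, "tz": 0, "rx": 0, "ry": 0, "rz": 0},
    {"tx": 1.5, "ty": 0, "tz": 0, "rx": 0, "ry": 0, "rz": 0},
    {"tx": 1.5, "ty": 0, "tz": 0, "rx": 0, "ry": 0, "rz": 0},
    {"tx": 1, "ty": 0, "tz": 0, "rx": 0, "ry": 0, "rz": 0},
    {"tx": 0, "ty": 0, "tz": 0, "rx": 0, "ry": 0, "rz": 0},
  ],
  hand=0,
)

```text
time: 26.05
tcp_pos: [0.503, 0.1484, 0.1091]
orientation: [-0.0, 0.72, 0.694, -0.0]
wrist_force: [-0.0, 0.2, 0.4]
grip_width: 0.368
gripper_force: 0.0
```

Request:
step_arm(
  targets=[
    {"tx": 0, "ty": 0, "tz": 0, "rx": 0, "ry": 0, "rz": 0},
    {"tx": 0, "ty": 0, "tz": 0, "rx": 0, "ry": 0, "rz": 0},
    {"tx": 0, "ty": 0, "tz": 0, "rx": 0, "ry": 0, "rz": 0},
    {"tx": 0, "ty": 0, "tz": 0, "rx": 0, "ry": 0, "rz": 0},
    {"tx": 0, "ty": 0, "tz": 0, "rx": 0, "ry": 0, "rz": 0},
  ],
)

```text
time: 26.55
tcp_pos: [0.5034, 0.1466, 0.1099]
orientation: [0.0, 0.721, 0.693, 0.0]
wrist_force: [-1.0, -0.6, 0.2]
grip_width: 0.002
gripper_force: 0.0
```

```bash
python3 - <<'E'
from h import *
s=bot.get_state(); print(s['tcp_pos'].round(5),s['wrist_force'].round(2),s['grip_width'])
b=get('side');P=b[1];x,y,z=np.moveaxis(P,-1,0)
m=(x>.47)&(x<.53)&(y>.04)&(y<.13)&(z>.05)&(z<.09); p=P[m]; e=np.percentile(p,[2,50,98],axis=0)*1000; print(len(p),e.round(1))
# finger tips
m=(x>.46)&(x<.55)&(y>.1)&(y<.2)&(z>.09)&(z<.14); p=P[m]; print(len(p),(np.percentile(p,[1,50,99],axis=0)*1000).round(1))
E
```

```text
[0.50339 0.14662 0.10991] [-0.97 -0.57  0.22] 0.0019051693826651862
237 [[480.8  71.2  50.9]
 [500.4  78.3  73.1]
 [519.7 119.5  82.4]]
101 [[487.7 132.3 109.2]
 [501.9 136.9 125.9]
 [516.2 142.3 139.9]]
```

Measured from the side view, the case's back face and the finger faces put the fingers over the button to within about 1 mm. I descend.

Request:
step_arm(
  targets=[
    {"tx": 0, "ty": 0, "tz": 1, "rx": 0, "ry": 0, "rz": 0},
    {"tx": 0, "ty": 0, "tz": 1.5, "rx": 0, "ry": 0, "rz": 0},
    {"tx": 0, "ty": 0, "tz": 1.5, "rx": 0, "ry": 0, "rz": 0},
    {"tx": 0, "ty": 0, "tz": 0.8, "rx": 0, "ry": 0, "rz": 0},
    {"tx": 0, "ty": 0, "tz": 0, "rx": 0, "ry": 0, "rz": 0},
  ],
)

```text
time: 27.1
tcp_pos: [0.5025, 0.1467, 0.0599]
orientation: [-0.001, 0.72, 0.694, -0.001]
wrist_force: [1.1, -1.2, 0.2]
grip_width: 0.007
gripper_force: 0.0
```

Request:
step_arm(
  targets=[
    {"tx": 0, "ty": 0, "tz": 0, "rx": 0, "ry": 0, "rz": 0},
    {"tx": 0, "ty": 0, "tz": 0.1, "rx": 0, "ry": 0, "rz": 0},
    {"tx": 0, "ty": 0, "tz": 0.1, "rx": 0, "ry": 0, "rz": 0},
    {"tx": 0, "ty": 0, "tz": 0.1, "rx": 0, "ry": 0, "rz": 0},
    {"tx": 0, "ty": 0, "tz": 0.1, "rx": 0, "ry": 0, "rz": 0},
  ],
)

```text
time: 27.6
tcp_pos: [0.5034, 0.1469, 0.058]
orientation: [0.0, 0.72, 0.694, 0.0]
wrist_force: [0.0, -0.4, 0.7]
grip_width: 0.005
gripper_force: 0.0
```

Request:
step_arm(
  targets=[
    {"tx": 0, "ty": 0, "tz": 0.05, "rx": 0, "ry": 0, "rz": 0},
    {"tx": 0, "ty": 0, "tz": 0.05, "rx": 0, "ry": 0, "rz": 0},
    {"tx": 0, "ty": 0, "tz": 0, "rx": 0, "ry": 0, "rz": 0},
    {"tx": 0, "ty": 0, "tz": 0, "rx": 0, "ry": 0, "rz": 0},
    {"tx": 0, "ty": 0, "tz": 0, "rx": 0, "ry": 0, "rz": 0},
  ],
)

```text
time: 28.1
tcp_pos: [0.5034, 0.1469, 0.0571]
orientation: [0.0, 0.72, 0.694, 0.0]
wrist_force: [-2.0, 0.3, 3.7]
grip_width: 0.008
gripper_force: 2.2
```

Request:
step_arm(
  targets=[
    {"tx": 0, "ty": 0, "tz": 0.05, "rx": 0, "ry": 0, "rz": 0},
    {"tx": 0, "ty": 0, "tz": 0.05, "rx": 0, "ry": 0, "rz": 0},
    {"tx": 0, "ty": 0, "tz": 0, "rx": 0, "ry": 0, "rz": 0},
    {"tx": 0, "ty": 0, "tz": 0, "rx": 0, "ry": 0, "rz": 0},
    {"tx": 0, "ty": 0, "tz": 0, "rx": 0, "ry": 0, "rz": 0},
  ],
)

```text
time: 28.6
tcp_pos: [0.5036, 0.147, 0.0565]
orientation: [0.0, 0.72, 0.694, 0.0]
wrist_force: [-4.2, 1.2, 9.8]
grip_width: 0.007
gripper_force: 4.9
```

Request:
step_arm(
  targets=[
    {"tx": 0, "ty": 0, "tz": 0.05, "rx": 0, "ry": 0, "rz": 0},
    {"tx": 0, "ty": 0, "tz": 0.05, "rx": 0, "ry": 0, "rz": 0},
    {"tx": 0, "ty": 0, "tz": 0, "rx": 0, "ry": 0, "rz": 0},
    {"tx": 0, "ty": 0, "tz": 0, "rx": 0, "ry": 0, "rz": 0},
    {"tx": 0, "ty": 0, "tz": 0, "rx": 0, "ry": 0, "rz": 0},
  ],
)

```text
time: 29.1
tcp_pos: [0.5036, 0.147, 0.0556]
orientation: [0.0, 0.72, 0.694, 0.0]
wrist_force: [-3.4, -0.3, 10.5]
grip_width: 0.004
gripper_force: 5.0
```

Request:
step_arm(
  targets=[
    {"tx": 0, "ty": 0, "tz": 0.05, "rx": 0, "ry": 0, "rz": 0},
    {"tx": 0, "ty": 0, "tz": 0.05, "rx": 0, "ry": 0, "rz": 0},
    {"tx": 0, "ty": 0, "tz": 0.05, "rx": 0, "ry": 0, "rz": 0},
    {"tx": 0, "ty": 0, "tz": 0, "rx": 0, "ry": 0, "rz": 0},
    {"tx": 0, "ty": 0, "tz": 0, "rx": 0, "ry": 0, "rz": 0},
  ],
)

```text
time: 29.6
tcp_pos: [0.5036, 0.147, 0.054]
orientation: [0.0, 0.72, 0.694, 0.0]
wrist_force: [-4.1, 1.2, 10.9]
grip_width: 0.002
gripper_force: 5.0
```

Request:
step_arm(
  targets=[
    {"tx": 0, "ty": 0, "tz": 0.05, "rx": 0, "ry": 0, "rz": 0},
    {"tx": 0, "ty": 0, "tz": 0.05, "rx": 0, "ry": 0, "rz": 0},
    {"tx": 0, "ty": 0, "tz": 0, "rx": 0, "ry": 0, "rz": 0},
    {"tx": 0, "ty": 0, "tz": 0, "rx": 0, "ry": 0, "rz": 0},
    {"tx": 0, "ty": 0, "tz": 0, "rx": 0, "ry": 0, "rz": 0},
  ],
)

```text
time: 30.1
tcp_pos: [0.5036, 0.147, 0.0532]
orientation: [0.0, 0.72, 0.694, 0.0]
wrist_force: [-3.9, 1.0, 11.4]
grip_width: 0.005
gripper_force: 5.6
```

Request:
step_arm(
  targets=[
    {"tx": 0, "ty": 0, "tz": 0.04, "rx": 0, "ry": 0, "rz": 0},
    {"tx": 0, "ty": 0, "tz": 0.04, "rx": 0, "ry": 0, "rz": 0},
    {"tx": 0, "ty": 0, "tz": 0, "rx": 0, "ry": 0, "rz": 0},
    {"tx": 0, "ty": 0, "tz": 0, "rx": 0, "ry": 0, "rz": 0},
    {"tx": 0, "ty": 0, "tz": 0, "rx": 0, "ry": 0, "rz": 0},
  ],
)

```text
time: 30.6
tcp_pos: [0.5037, 0.147, 0.0526]
orientation: [0.0, 0.72, 0.694, 0.0]
wrist_force: [-4.4, 0.3, 13.9]
grip_width: 0.008
gripper_force: 6.6
```

Request:
step_arm(
  targets=[
    {"tx": 0, "ty": 0, "tz": 0.04, "rx": 0, "ry": 0, "rz": 0},
    {"tx": 0, "ty": 0, "tz": 0, "rx": 0, "ry": 0, "rz": 0},
    {"tx": 0, "ty": 0, "tz": 0, "rx": 0, "ry": 0, "rz": 0},
    {"tx": 0, "ty": 0, "tz": 0, "rx": 0, "ry": 0, "rz": 0},
    {"tx": 0, "ty": 0, "tz": 0, "rx": 0, "ry": 0, "rz": 0},
  ],
)

```text
time: 31.1
tcp_pos: [0.5037, 0.147, 0.0523]
orientation: [0.0, 0.72, 0.694, 0.0]
wrist_force: [-4.7, -0.3, 14.6]
grip_width: 0.003
gripper_force: 7.2
```

Request:
step_arm(
  targets=[
    {"tx": 0, "ty": 0, "tz": 0.04, "rx": 0, "ry": 0, "rz": 0},
    {"tx": 0, "ty": 0, "tz": 0, "rx": 0, "ry": 0, "rz": 0},
    {"tx": 0, "ty": 0, "tz": 0, "rx": 0, "ry": 0, "rz": 0},
    {"tx": 0, "ty": 0, "tz": 0, "rx": 0, "ry": 0, "rz": 0},
    {"tx": 0, "ty": 0, "tz": 0, "rx": 0, "ry": 0, "rz": 0},
  ],
)

```text
time: 31.6
tcp_pos: [0.5037, 0.147, 0.052]
orientation: [0.0, 0.72, 0.694, 0.0]
wrist_force: [-6.1, -0.3, 15.5]
grip_width: 0.008
gripper_force: 7.6
```

Request:
step_arm(
  targets=[
    {"tx": 0, "ty": 0, "tz": 0.04, "rx": 0, "ry": 0, "rz": 0},
    {"tx": 0, "ty": 0, "tz": 0, "rx": 0, "ry": 0, "rz": 0},
    {"tx": 0, "ty": 0, "tz": 0, "rx": 0, "ry": 0, "rz": 0},
    {"tx": 0, "ty": 0, "tz": 0, "rx": 0, "ry": 0, "rz": 0},
    {"tx": 0, "ty": 0, "tz": 0, "rx": 0, "ry": 0, "rz": 0},
  ],
)

```text
time: 32.1
tcp_pos: [0.5038, 0.1471, 0.0518]
orientation: [0.0, 0.72, 0.694, 0.001]
wrist_force: [-5.9, 0.1, 18.9]
grip_width: 0.007
gripper_force: 9.1
```

Request:
step_arm(
  targets=[
    {"tx": 0, "ty": 0, "tz": 0.03, "rx": 0, "ry": 0, "rz": 0},
    {"tx": 0, "ty": 0, "tz": 0, "rx": 0, "ry": 0, "rz": 0},
    {"tx": 0, "ty": 0, "tz": 0, "rx": 0, "ry": 0, "rz": 0},
    {"tx": 0, "ty": 0, "tz": 0, "rx": 0, "ry": 0, "rz": 0},
    {"tx": 0, "ty": 0, "tz": 0, "rx": 0, "ry": 0, "rz": 0},
  ],
)

```text
time: 32.6
tcp_pos: [0.5039, 0.1471, 0.0518]
orientation: [0.0, 0.72, 0.694, 0.001]
wrist_force: [-7.7, 0.7, 19.6]
grip_width: 0.005
gripper_force: 10.3
```

Request:
step_arm(
  targets=[
    {"tx": 0, "ty": -0.03, "tz": 0.03, "rx": 0, "ry": 0, "rz": 0},
    {"tx": 0, "ty": 0, "tz": 0, "rx": 0, "ry": 0, "rz": 0},
    {"tx": 0, "ty": 0, "tz": 0, "rx": 0, "ry": 0, "rz": 0},
    {"tx": 0, "ty": 0, "tz": 0, "rx": 0, "ry": 0, "rz": 0},
    {"tx": 0, "ty": 0, "tz": 0, "rx": 0, "ry": 0, "rz": 0},
  ],
)

```text
time: 33.1
tcp_pos: [0.5038, 0.1471, 0.0517]
orientation: [0.0, 0.72, 0.694, 0.001]
wrist_force: [-7.0, -0.1, 22.2]
grip_width: 0.011
gripper_force: 11.0
```

Request:
step_arm(
  targets=[
    {"tx": 0, "ty": 0, "tz": 0.03, "rx": 0, "ry": 0, "rz": 0},
    {"tx": 0, "ty": 0, "tz": 0, "rx": 0, "ry": 0, "rz": 0},
    {"tx": 0, "ty": 0, "tz": 0, "rx": 0, "ry": 0, "rz": 0},
    {"tx": 0, "ty": 0, "tz": 0, "rx": 0, "ry": 0, "rz": 0},
    {"tx": 0, "ty": 0, "tz": 0, "rx": 0, "ry": 0, "rz": 0},
  ],
)

```text
time: 33.6
tcp_pos: [0.5038, 0.1472, 0.0517]
orientation: [0.0, 0.72, 0.694, 0.001]
wrist_force: [-7.5, -0.1, 24.6]
grip_width: 0.007
gripper_force: 12.3
```

Request:
step_arm(
  targets=[
    {"tx": 0, "ty": -0.03, "tz": 0.02, "rx": 0, "ry": 0, "rz": 0},
    {"tx": 0, "ty": 0, "tz": 0, "rx": 0, "ry": 0, "rz": 0},
    {"tx": 0, "ty": 0, "tz": 0, "rx": 0, "ry": 0, "rz": 0},
    {"tx": 0, "ty": 0, "tz": 0, "rx": 0, "ry": 0, "rz": 0},
    {"tx": 0, "ty": 0, "tz": 0, "rx": 0, "ry": 0, "rz": 0},
  ],
)

```text
time: 34.1
tcp_pos: [0.5038, 0.1472, 0.0516]
orientation: [0.001, 0.72, 0.694, 0.001]
wrist_force: [-6.6, -0.0, 25.6]
grip_width: 0.003
gripper_force: 12.6
```

Request:
step_arm(
  targets=[
    {"tx": 0, "ty": 0, "tz": -0.05, "rx": 0, "ry": 0, "rz": 0},
    {"tx": 0, "ty": 0, "tz": -0.05, "rx": 0, "ry": 0, "rz": 0},
    {"tx": 0, "ty": 0, "tz": -0.1, "rx": 0, "ry": 0, "rz": 0},
    {"tx": 0, "ty": 0, "tz": -0.4, "rx": 0, "ry": 0, "rz": 0},
    {"tx": 0, "ty": 0, "tz": -1, "rx": 0, "ry": 0, "rz": 0},
  ],
)

```text
time: 34.6
tcp_pos: [0.5022, 0.1467, 0.0647]
orientation: [-0.0, 0.72, 0.694, -0.001]
wrist_force: [0.0, 0.2, -0.1]
grip_width: 0.008
gripper_force: 0.0
```

Request:
step_arm(
  targets=[
    {"tx": 0, "ty": 0, "tz": -2, "rx": 0, "ry": 0, "rz": 0},
    {"tx": 0, "ty": 0, "tz": -3, "rx": 0, "ry": 0, "rz": 0},
    {"tx": 0, "ty": 0, "tz": -3, "rx": 0, "ry": 0, "rz": 0},
    {"tx": -2, "ty": 0, "tz": -2, "rx": 0, "ry": 0, "rz": 0},
    {"tx": -3, "ty": 0, "tz": 0, "rx": 0, "ry": 0, "rz": 0},
  ],
)

```text
time: 35.1
tcp_pos: [0.5017, 0.0973, 0.169]
orientation: [0.001, 0.72, 0.694, 0.002]
wrist_force: [0.4, -0.4, -0.9]
grip_width: 0.006
gripper_force: 0.0
```

Request:
step_arm(
  targets=[
    {"tx": -4, "ty": 0, "tz": 0, "rx": 0, "ry": 0, "rz": 0},
    {"tx": -4, "ty": 0, "tz": 0, "rx": 0, "ry": 0, "rz": 0},
    {"tx": -4, "ty": 0, "tz": 0, "rx": 0, "ry": 0, "rz": 0},
    {"tx": -4, "ty": 0, "tz": 0, "rx": 0, "ry": 0, "rz": 0},
    {"tx": -4, "ty": 0, "tz": 0, "rx": 0, "ry": 0, "rz": 0},
  ],
)

```text
time: 35.6
tcp_pos: [0.4929, -0.1045, 0.1659]
orientation: [0.0, 0.72, 0.694, 0.0]
wrist_force: [0.3, -0.2, -0.4]
grip_width: 0.005
gripper_force: 0.0
```

Request:
step_arm(
  targets=[
    {"tx": -4, "ty": 0, "tz": 0, "rx": 0, "ry": 0, "rz": 0},
    {"tx": -4, "ty": 0, "tz": 0, "rx": 0, "ry": 0, "rz": 0},
    {"tx": -4, "ty": 0, "tz": 0, "rx": 0, "ry": 0, "rz": 0},
    {"tx": -3, "ty": 0, "tz": 0, "rx": 0, "ry": 0, "rz": 0},
    {"tx": 0, "ty": 0, "tz": 0, "rx": 0, "ry": 0, "rz": 0},
  ],
)

```text
time: 36.1
tcp_pos: [0.487, -0.2557, 0.1654]
orientation: [-0.0, 0.721, 0.693, -0.0]
wrist_force: [-0.3, 0.6, -0.2]
grip_width: 0.006
gripper_force: 0.0
```

```bash
python3 - <<'E'
from h import *
a=get('top');save('top4.png',a[0][155:235,135:265],6); P=a[1]
x,y,z=np.moveaxis(P,-1,0)
for nm,m in(('plate',(x>.45)&(x<.56)&(y>.13)&(y<.35)&(z>.0225)&(z<.034)),('tall',(x>.46)&(x<.55)&(y>.05)&(y<.2)&(z>.07)&(z<.095)),('btn',(x>.495)&(x<.51)&(y>.135)&(y<.155)&(z>.035)&(z<.07))):
    p=P[m]
    if len(p)>3: r=cv2.minAreaRect((p[:,:2]*1000).astype(np.float32)); print(nm,len(p),r,np.median(p[:,2]))
E
```

```text
plate 1662 ((504.60284423828125, 225.29351806640625), (105.98646545410156, 190.23902893066406), 0.247824028134346) 0.02807494571167879
tall 315 ((502.10162353515625, 103.30862426757812), (57.85676193237305, 40.29520797729492), 89.4172592163086) 0.08198323314980085
btn 35 ((502.9579772949219, 144.8313446044922), (11.839157104492188, 16.55253028869629), 0.7588462829589844) 0.0519851630668136
```

View pics/top4.png

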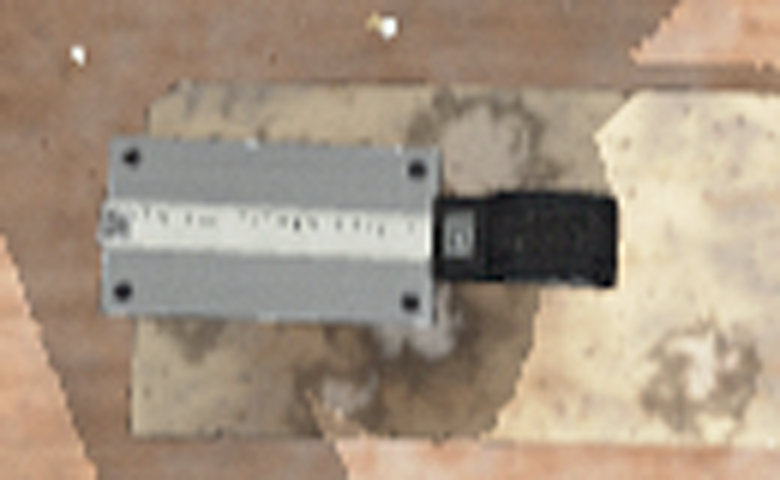

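The top view shows the hook at the plate's left end (col ~102) and the nose touching its right end (col ~437). The button top is at 52 mm, which is fully down, and the robot is clear.

```bash
python3 -c "
from plant import bot
print(bot.sign_off())"
```

```text
the job is handed in; nothing more can be done
None
```

The job is handed in: the tape is hooked over the plate's overhanging end and locked with its nose against the other end, and the robot is clear. The last top view confirms this, but the hand-in gave no verdict.

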